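Open the child-resistant dye bottle in the slanted stand

TASK

Fold the clear splash shield of the slanted bottle stand back until it stands straight up, and leave it so. Then open the amber bottle in the stand: its white child-resistant cap only goes round and round unless you push it down along the slanted bottle while you turn it anticlockwise; push firmly but do not strain the glass neck. Lift the cap off and set it down in the shallow steel dish, closed side up, and leave the other things on the bench where they stand.

Things in the scene. Friction and masses are not known exactly. Their poses are not given: they have to be found in the camera images.
- stand: Grey slanted bottle stand, fixed: base plate 200 (x) x 170 (y) x 12 mm; origin: centre of its underside. The bottle sits in its tilted cup (80 mm diameter) and leans 30 degrees from vertical towards the stand's -x side, more or less towards the robot. Two posts (16 x 12 mm, 134 mm tall) at stand x +35, y +-78 mm carry the shield's hinge.
- shield (a joint): Clear splash shield's angle above level, rad: 0 = level towards the stand's -x side, 1.571 = straight up, limit 2.4. Starts at 0.62 to 0.85, leaning over the cap, in the way of a hand coming along the bottle's axis. Stiff friction hinge (0.22 N m): stays where left; its free edge can be pushed with the side of a finger.
- shield_hinge (a point): Middle of the shield's hinge line, 130 mm above the bench; the line runs along the stand's y. The shield is 140 mm wide and 5 mm thick.
- shield_lip (a point): Middle of the shield's free edge, 130 mm from the hinge line; an aluminium strip 12 mm deep, 10 mm thick, 140 mm long runs along it.
- bottle: Amber bottle, 68 mm diameter; origin: centre of its underside, z along its axis towards the cap, shoulder 85 mm up. Held against turning and pulling, but rocks about 1 mm sideways at the cap for 5 N. Its neck is strained by more than 60 N between cap and bottle in any direction. Once open, a neck 35 mm across with a sprung white stub shows.
- cap_mid (a point): Centre of the white ribbed cap, half-way up, 16 mm below its flat top. Cap 44 mm diameter, 32 mm tall, 40 g, loose part; z axis = its axis, pointing out of the closed top (30 degrees from vertical on the bottle). On the bottle there is a gap of 8 mm between its lower rim and the bottle's shoulder.
- cap: The same cap; origin: centre of its open lower rim. Inside, three lugs hang under a lock ring on the neck. Turned without pressing, cap and ring go round together for ever (0.12 N m) and the cap cannot be pulled off. Turned clockwise it does not open. Let go half-way, it springs up; grasp, press and turn on from there.
- cap_top (a point): Centre of the cap's flat top. A spring (5 N at first, 12 N at the end) lets the cap be pressed 7 mm along its axis to a hard stop; 13 to 20 N is a good push. Pressed at least 4.5 mm and turned anticlockwise (looking onto the top) about 60 degrees (50 to 75), the lugs reach a stop at the way out; turning further does no harm. Then lift along the axis.
- dish: Shallow round steel dish, fixed: 112 mm across the rim, 13 mm tall, floor inside 94 mm across and 4 mm above the bench. Origin: centre of its underside.
- petri: Bystander: a closed clear culture dish, 90 across, 15 tall (sizes in mm); origin at its underside. Leave alone.
- wellplate: Bystander: a white six-well plate, 127 x 85 x 20 (sizes in mm); origin at its underside. Leave alone.
- tipbox: Bystander: a blue pipette-tip box, 85 x 120 x 55 (sizes in mm); origin at its underside. Leave alone.
- plainbottle: Bystander: an upright amber bottle with a black cap, 52 across, 95 tall (sizes in mm); origin at its underside. Leave alone.
- driver: Bystander: a screwdriver lying flat. Leave alone.
- vial: Bystander: a small amber vial, 22 across, 42 tall, standing on the table behind the stand (sizes in mm); origin at its underside. Leave alone.
- jar: Bystander: a white jar, 50 across, 45 tall, standing on the table beyond the dish (sizes in mm); origin at its underside. Leave alone.
Not all that is in view belongs to the job. What is meant by the dish is not yellow, and is the smaller of those in its own colour.

How it is judged (in metres and radians):
On the way, in this order (a step that is already met when the one before it is completed fails the run):
1. the shield stands straight up, cap still on the bottle (value of joint shield between 1.381 and 1.761 rad and distance of cap_mid from where it was at the start of the episode below 0.015 m), for 0.2 s.
2. the cap is lifted off the bottle, the shield still up (value of joint shield between 1.381 and 1.761 rad and distance of cap_mid from where it was at the start of the episode above 0.05 m and height (world z) of cap_mid above 0.1 m), for 0.1 s.
At the end, for the whole second after the job is handed in: The shield stands upright within 11 degrees; the cap rests flat on the dish's floor, closed side up (within 9 degrees), its centre within 31 mm of the dish's centre, at rest (value of joint shield between 1.381 and 1.761 rad and horizontal distance between cap_mid and dish below 0.031 m and height (world z) of cap_mid below 0.026 m and angle between cap_mid's own z axis and vertical below 0.15 rad and linear speed of cap below 0.02 m/s); the robot touches nothing.
It fails at once if the bottle's neck is strained: more than 60 N between cap and bottle (contact force between cap and bottle above 60 N).
It fails at once if the cap drops: it moves faster than 1.3 m/s (linear speed of cap above 1.3 m/s).
It fails at once if a bystander is shifted by more than 30 mm (distance of any of petri, wellplate, tipbox, plainbottle, driver, vial, jar from where it was at the start of the episode above 0.03 m).
It also fails if it takes over 56 s, if anything falls off the work surface, if the arm or the gripper's body presses on something with over 40 N, if the wrist force passes 120 N, or if a joint passes its speed limit or range.

ROBOT

A 6-joint arm with a two-finger parallel gripper is mounted at the origin on the work surface. World frame = base frame: x ahead of the robot, y to its left, z up, the work surface at z = 0. Lengths are in m, angles in degrees, forces in N, time in s.
With the tool pointing down it reaches from about 0.4 to 0.825 m from the base axis. Payload 7 kg.
Tool frame: the origin (TCP) lies at the very end of the fingers, on their centre line; the grasp point (between the pads) lies 19 mm behind it (ctrl.grip_point_offset is the distance from the TCP to the grasp point, in m); x points along the fingers, z is the direction in which the jaws open and shut, and the axes are right-handed (so a half turn about x gives the same grasp; the last joint's range is limited). The gripper opens to 88 mm and grips with 3 to 60 N. Pads are 19 mm wide; open, the fingers measure 130 mm over their backs; the gripper's body (78 mm by 193 mm) begins 47 mm behind the grasp point.
Start: joints at [90.189, 20.546, 0.682, 0, -70.136, -16.507], TCP at [0.19, 0.648, 0.204] pointing down, gripper open.
Joint ranges: [-176.03, 176.03], [-82.01, 121.73], [-58.28, 71.71], [-173.87, 95.51], [-174.79, -0.11], [-173.66, 173.66]. Speed limits (degrees/s): [136.94, 136.94, 172.46, 180, 180, 180].

INTERFACE

Orientations are given as [roll, pitch, yaw] about the fixed x, y, z axes, in that order (R = Rz(yaw) Ry(pitch) Rx(roll)).
In Python, from plant import get_obs, snapshot, calibration, close_job, ctrl gives the robot as it stands.
- The arm moves only by the tool move_arm, never from a script. Its argument "commands" is a list that holds one entry, the list of rows, each a list of 4 numbers: the shift along the tool's x, y, z in cm, then the turn about the tool's x in rad. In form: [[[dx, dy, dz, spin], ...]]. A call has 1 to 8 rows; each row shifts and turns the commanded pose from where the row before left it, along the tool's axes as they then stand; what a row does not reach is not made up. A row lasts 1/10 s, in which the tool goes at most 50 mm and 8.59 degrees, less where a joint would pass 70% of its speed; a pose out of reach is approached as far as the arm can. A call with a gripper value outside its range is refused whole. "jaw" is the finger opening in cm, from 0 to 8.76, set as the call begins (left out, the last holds). The fingers move at their own pace and stop on an object; the grip force is fixed at half the most. Time passes only in rows, so rows that do not move let the fingers close. It gives the time, the measured TCP pose, the force and the opening at its end, in the units of the state.
- get_obs(): the state, without advancing time (a new reading comes with each control period).
- snapshot(name): name is "scene" or "top" or "wrist"; returns (picture, depth): 420x560x3 uint8, red, green, blue; 420x560 float32, m along the optical axis (not along the pixel's ray), 0 where there is no reading.
- calibration(name): a dict with "mtx" (3x3 intrinsics, pixels), "T" (4x4, takes a point from camera to world coordinates); the wrist camera has in their place "tool_from_camera" (4x4, takes a point from camera to tool coordinates, whose origin is the TCP and whose axes are the tool frame's). Camera axes: x right, y up, looking along -z (the intrinsics and any distortion apply to the point x, -y, -z); pixel columns grow to the right and rows downward; lengths in m; the calibration is good to about 2 mm. The wrist camera is an equidistant fisheye: a pixel r from the principal point sees the ray r / f radians off the axis. A picture is of the moment at which its call begins: read the wrist's pose just before it. calibration takes no time and is no camera call.
- close_job(): hands the job in, once; it reports no verdict.
The state is a dict: "clock": time; "joint_pos": joint angles; "qvel": joint speeds; "tau": joint torques, N m; "tool_pos": TCP position; "orientation": TCP orientation; "force": force on the tool from outside, world axes, zero at the start; "moment": the same for the moment, N m; "opening": finger opening in m.
Only numpy, scipy, OpenCV 4.12 (cv2) and the standard library are available. Lean on these libraries where they do the work, as an engineer would, in place of code of your own. Each camera call takes 0.05 s, during which the arm holds its last target. There are 200 camera calls.

## Working session

There is one attempt and no reset: what is moved stays moved. The work goes in short steps, Python scripts to look and compute and a tool call to move; the robot and the scene stay as the last step left them, time stands still between calls to the robot, and variables do not carry over. Pictures are saved under pics/ and viewed, about 8 in all and at most 12, crops included, and the job is handed in when it is done.

Besides the shell and the picture viewer there is one more tool, called after "Call:" by a JSON object that holds its "fn" and its "kwargs". move_arm: Moves the arm, as the interface text tells. Its arguments: {"type":"object","properties":{"commands":{"type":"array"},"jaw":{"type":"number"}},"required":["commands"]}

```bash
ls; mkdir -p pics; cat > h.py <<'E'
import numpy as np, cv2
from plant import *
from scipy.spatial.transform import Rotation as R
def pts(name):
    im,d=snapshot(name); c=calibration(name); K=np.array(c["mtx"]); T=np.array(c["T"])
    v,u=np.mgrid[:420,:560]
    p=np.stack([(u-K[0,2])/K[0,0]*d,-(v-K[1,2])/K[1,1]*d,-d],-1)
    w=p@T[:3,:3].T+T[:3,3]; w[d==0]=np.nan
    return im,d,w
def save(im,n): cv2.imwrite('pics/'+n,im[...,::-1])
E
python3 - <<'E'
from h import *
for n in("scene","top"):
    im,d,w=pts(n); np.savez(n,im=im,d=d,w=w); c=calibration(n); print(n,{k:np.round(np.array(v),3).tolist() for k,v in c.items() if not isinstance(v,str)})
    save(im,n+'0.png')
a=np.load('scene.npz')['im'];b=np.load('top.npz')['im']
print(get_obs(), ctrl.grip_point_offset)
E
```

```text
pics
scene {'mtx': [[469.07, 0.0, 280.137], [0.0, 469.07, 218.294], [0.0, 0.0, 1.0]], 'T': [[-0.018, -0.742, 0.67, 1.465], [1.0, -0.027, -0.002, -0.0], [0.02, 0.67, 0.742, 1.147], [0.0, 0.0, 0.0, 1.0]]}
top {'mtx': [[393.148, 0.0, 278.602], [0.0, 393.148, 216.997], [0.0, 0.0, 1.0]], 'T': [[0.003, 0.985, -0.172, 0.38], [-1.0, 0.003, -0.003, 0.001], [-0.002, 0.172, 0.985, 1.129], [0.0, 0.0, 0.0, 1.0]]}
{'clock': 0.1, 'joint_pos': array([ 9.01902628e+01,  2.05874338e+01,  6.37248723e-01, -1.81542361e-02,
       -7.01350101e+01, -1.65063540e+01]), 'qvel': array([-0.11555223, -0.06569414,  0.10062904, -0.07972678,  0.030722  ,
       -0.01857   ]), 'tau': array([-1.24050868e-03, -5.84165311e+01,  2.93754995e+01,  7.01566815e+00,
        1.02622923e-02, -4.58205147e-05]), 'tool_pos': array([0.18953202, 0.64734011, 0.20310045]), 'orientation': array([   5.1798799 ,   89.91311167, -101.14239294]), 'force': array([ 0.60215603, -0.30087944, -0.0469137 ]), 'moment': array([ 0.01220311, -0.04336627,  0.00912302]), 'opening': 0.08746557011538621} 0.0188
```

View pics/scene0.png

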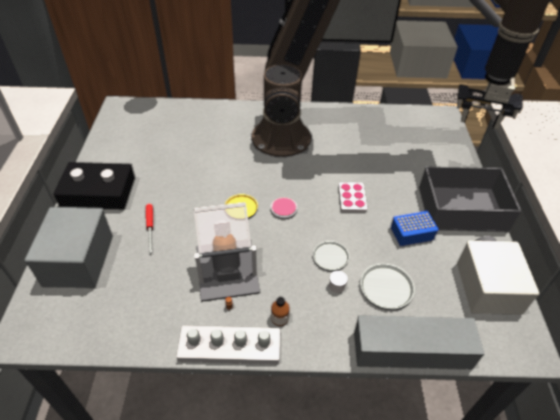

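View pics/top0.png

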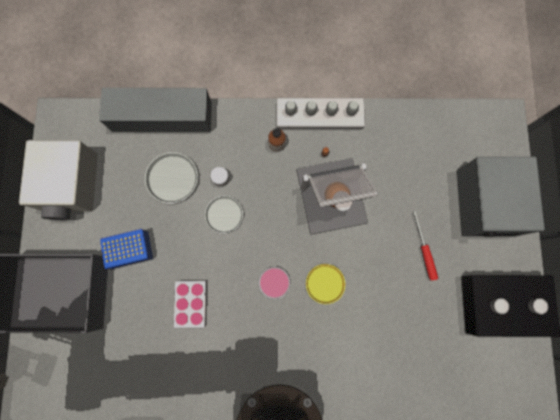

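Both views show the stand at top (335,195), with the bottle leaning down-image towards the robot and the shield over the cap. Dish candidates in the top view:
- yellow (326,284), ruled out by its colour
- large steel (172,178)
- small steel (225,214), which fits: it is not yellow and is the smaller of the two steel ones

I'll confirm that in a crop and measure.

```bash
python3 - <<'E'
from h import *
t=np.load('top.npz');im,w=t['im'],t['w']
c=cv2.resize(im[125:245,140:390],None,fx=3.2,fy=3.2,interpolation=cv2.INTER_CUBIC);save(c,'crop_top.png')
def comp(mask,seed):
    n,l,s,ce=cv2.connectedComponentsWithStats(mask.astype(np.uint8));i=l[seed[1],seed[0]];return l==i if i else None
# dishes by height mask
z=w[...,2]
print('table z',np.nanmedian(z[300:330,400:440]))
for nm,(u,v) in dict(small=(225,214),big=(172,178)).items():
    sub=np.zeros_like(z,bool);sub[v-32:v+33,u-32:u+33]=1
    m=sub&(z>.008)&(z<.02)
    n,l,s,ce=cv2.connectedComponentsWithStats(m.astype(np.uint8))
    i=1+np.argmax(s[1:,4]);P=w[l==i]
    (cx,cy),r=cv2.minEnclosingCircle(P[:,:2].astype(np.float32));print(nm,s[i],'centre',cx,cy,'diam',2*r, 'floor z',z[v,u],w[v,u])
# stand base plate
sub=np.zeros_like(z,bool);sub[150:245,290:385]=1
m=sub&(z>.006)&(z<.018);P=w[m][:,:2];print('plate',m.sum(),cv2.minAreaRect(P.astype(np.float32)))
# scene cloud above
s=np.load('scene.npz');ws=s['w'];ims=s['im']
for nm,W,I in(('top',w,im),('scene',ws,ims)):
    for pu in ([(307,178),(363,167),(376,192),(316,205),(345,203),(340,188)] if nm=='top' else [(196,209),(248,206),(254,250),(200,258),(225,243)]):
        print(nm,pu,I[pu[1],pu[0]],np.round(W[pu[1],pu[0]],4))
E
```

```text
table z 0.0005202438651712438
small [205 195  38  38 221] centre 0.5849484205245972 0.1630888730287552 diam 0.11184428632259369 floor z 0.00217081134425845 [0.58495256 0.16010694 0.00217081]
big [145 152  53  51 497] centre 0.69379723072052 0.32020533084869385 diam 0.15658946335315704 floor z 0.009641599099882603 [0.6908121  0.31786705 0.0096416 ]
plate 2176 ((0.6358606815338135, -0.16905686259269714), (0.2812866270542145, 0.24613425135612488), 3.5112316608428955)
top (307, 178) [182 179 178] [ 0.6572 -0.0703  0.134 ]
top (363, 167) [190 186 185] [ 0.6874 -0.2176  0.1339]
top (376, 192) [163 160 154] [ 0.5995 -0.2276  0.2193]
top (316, 205) [95 91 91] [ 0.6104 -0.1044  0.0118]
top (345, 203) [173 162 156] [ 0.5874 -0.1652  0.1497]
top (340, 188) [144 110  85] [ 0.6171 -0.1475  0.1872]
scene (196, 209) [225 221 216] [ 0.6031 -0.2248  0.2212]
scene (248, 206) [247 243 107] [ 0.3754 -0.1062 -0.0016]
scene (254, 250) [166 163 160] [ 0.6637 -0.0671  0.1267]
scene (200, 258) [127 124 123] [ 0.6117 -0.235   0.0146]
scene (225, 243) [206 159 128] [ 0.659  -0.1461  0.1481]
```

View pics/crop_top.png

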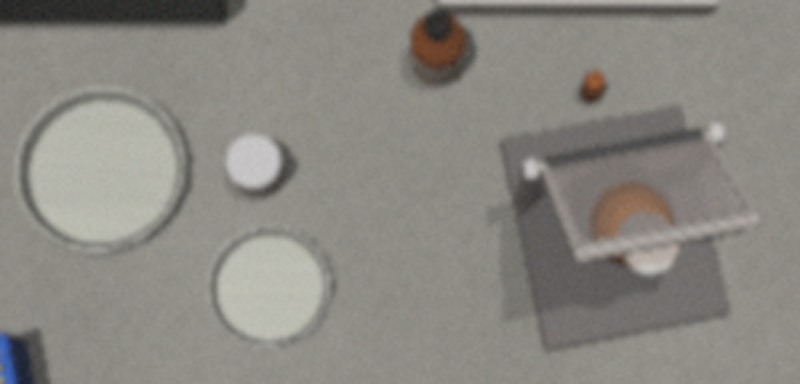

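The crop confirms the small steel dish at top (225,214), 112 mm across, centre about (0.585, 0.163). Next is the stand pose, the shield angle and the cap.

```bash
python3 - <<'E'
from h import *
t=np.load('top.npz');im,w=t['im'],t['w'];c=calibration('top');K=np.array(c['mtx']);T=np.array(c['T'])
def ray(u,v,z):
    d=T[:3,:3]@np.array([(u-K[0,2])/K[0,0],-(v-K[1,2])/K[1,1],-1]);return T[:3,3]+d*(z-T[2,3])/d[2]
C=np.array([ray(x/3.2+140-.3,y/3.2+125-.3,.012) for x,y in[(502,142),(680,105),(728,315),(547,350)]])
cen=C.mean(0);print('corners',C[:,:2].round(4).tolist(),'centre',cen, [np.linalg.norm(C[i]-C[(i+1)%4]).round(4) for i in range(4)])
xa=(C[0]-C[3]+C[1]-C[2])[:2]; ya=(C[0]-C[1]+C[3]-C[2])[:2]
print('yaw',np.degrees(np.arctan2(xa[1],xa[0])),np.degrees(np.arctan2(-ya[0],ya[1])))
yaw=np.arctan2(xa[1],xa[0])*.5+.5*np.arctan2(-ya[0],ya[1])
for n in('top','scene'):
    W=np.load(n+'.npz')['w'];I=np.load(n+'.npz')['im'].astype(int)
    L=W-np.r_[cen[:2],0];Rm=np.array([[np.cos(yaw),np.sin(yaw),0],[-np.sin(yaw),np.cos(yaw),0],[0,0,1]]);L=L@Rm.T
    for s in(1,-1):
        m=(abs(L[...,0]-.035)<.03)&(abs(L[...,1]-s*.078)<.03)&(abs(L[...,2]-.134)<.006);print(n,'post',s,m.sum(),np.median(L[m],0).round(4))
    m=(abs(L[...,1])<.09)&(L[...,2]>.19)&(L[...,2]<.27)&(abs(L[...,0])<.15);q=L[m];print('lip',m.sum(),q.min(0).round(3),q.max(0).round(3),q.mean(0).round(4))
    m=(abs(L[...,1])<.04)&(L[...,2]>.11)&(L[...,2]<.19)&(L[...,0]<.03)&(L[...,0]>-.15)&(I.min(-1)>130);q=L[m];print('cap?',m.sum(),q.mean(0).round(4));print(q[::max(1,len(q)//25)].round(3).tolist())
E
```

```text
corners [[0.7182, -0.0486], [0.7541, -0.2134], [0.5576, -0.2507], [0.5255, -0.0879]] centre [ 0.63882838 -0.15014333  0.012     ] [np.float64(0.1686), np.float64(0.2), np.float64(0.166), np.float64(0.1967)]
yaw 11.144950267209026 11.72583954324155
top post 1 67 [0.0384 0.0696 0.1356]
top post -1 60 [ 0.0384 -0.0659  0.1353]
lip 778 [-0.06  -0.071  0.19 ] [-0.021  0.071  0.225] [-4.270e-02  1.000e-04  2.083e-01]
cap? 104 [-0.0574  0.      0.1492]
[[-0.05, -0.007, 0.154], [-0.051, -0.018, 0.152], [-0.051, 0.001, 0.154], [-0.052, -0.01, 0.152], [-0.055, -0.019, 0.154], [-0.05, 0.01, 0.149], [-0.053, 0.001, 0.154], [-0.055, -0.009, 0.154], [-0.057, -0.019, 0.152], [-0.054, 0.009, 0.152], [-0.055, -0.002, 0.149], [-0.057, -0.012, 0.149], [-0.054, 0.017, 0.149], [-0.056, 0.006, 0.146], [-0.058, -0.004, 0.149], [-0.06, -0.013, 0.149], [-0.057, 0.014, 0.147], [-0.059, 0.004, 0.149], [-0.061, -0.006, 0.148], [-0.058, 0.016, 0.143], [-0.061, 0.007, 0.147], [-0.063, -0.003, 0.145], [-0.062, 0.015, 0.147], [-0.064, 0.005, 0.146], [-0.066, -0.005, 0.144], [-0.065, 0.004, 0.14]]
scene post 1 72 [0.0383 0.0625 0.1335]
scene post -1 78 [ 0.038  -0.0653  0.1345]
lip 818 [-0.06  -0.073  0.19 ] [-0.018  0.069  0.224] [-0.0408 -0.0022  0.2049]
cap? 602 [-0.0044  0.0011  0.1702]
[[-0.033, -0.006, 0.189], [-0.027, -0.012, 0.188], [-0.025, -0.012, 0.186], [-0.022, -0.026, 0.188], [-0.021, -0.039, 0.187], [-0.017, 0.025, 0.18], [-0.015, 0.009, 0.181], [-0.016, -0.008, 0.179], [-0.015, -0.022, 0.178], [-0.013, -0.035, 0.179], [-0.009, 0.032, 0.171], [-0.008, 0.015, 0.172], [-0.006, -0.001, 0.172], [-0.009, -0.018, 0.168], [-0.003, -0.034, 0.173], [0.002, 0.031, 0.167], [0.004, 0.017, 0.168], [0.001, 0.003, 0.163], [0.001, -0.011, 0.162], [0.003, -0.025, 0.162], [0.005, -0.028, 0.161], [0.009, -0.028, 0.161], [0.014, 0.037, 0.15], [0.022, 0.033, 0.152], [0.027, 0.027, 0.146], [0.027, -0.034, 0.141]]
```

The stand is at about (0.639, -0.150) with yaw about 11.4°. The shield starts near 0.76 rad. I'll move up first with the jaw shut, spinning to line up with the stand.

Call:
{"fn": "move_arm", "kwargs": {"commands": [[[-3, 0, 0, -0.12], [-3, 0, 0, -0.12], [-3, 0, 0, -0.12], [-3, 0, 0, -0.12], [0, 0, 0, 0]]], "jaw": 0}}

```text
clock: 0.6
tool_pos: [0.1903, 0.6493, 0.3288]
orientation: [155.4, 89.6, 76.8]
force: [-0.2, -0.0, 0.8]
opening: 0.053
```

```bash
cat >> h.py <<'E'
C0=np.array([.639,-.150,0.]); YAW=np.radians(11.4)
RS=R.from_euler('z',YAW).as_matrix()
def L2W(p): return C0+RS@np.array(p)
def W2L(p): return RS.T@(np.array(p)-C0)
def state(show=True):
    o=get_obs(); M=R.from_euler('xyz',o['orientation'],degrees=True).as_matrix(); p=np.array(o['tool_pos'])
    if show: print('t',round(o['clock'],2),'tcp',p.round(4),'local',W2L(p).round(4),'axes(stand frame) x,y,z:',(RS.T@M).T.round(3).tolist(),'F',np.round(o['force'],1),'open',round(o['opening'],4),'q',np.round(o['joint_pos'],1))
    return o,p,M
def go(pl):
    o,p,M=state(); d=M.T@(L2W(pl)-p)*100; print('need cm',d.round(2),'rows',np.linalg.norm(d)/5)
E
python3 -c "
from h import *
go([-.13,0,.30])"
```

```text
t 0.6 tcp [0.1903 0.6493 0.3288] local [-0.2819  0.8722  0.3288] axes(stand frame) x,y,z: [[0.003, 0.006, -1.0], [1.0, 0.0, 0.003], [0.0, -1.0, -0.006]] F [-0.2 -0.   0.8] open 0.053 q [ 90.2  17.8  12.6   0.1 -84.4  11.2]
need cm [ 2.38 15.17 87.24] rows 17.715718112326506
```

Call:
{"fn": "move_arm", "kwargs": {"commands": [[[0, 2, 4.5, 0], [0, 2, 4.5, 0], [0, 2, 4.5, 0], [0, 2, 4.5, 0], [0, 2, 4.5, 0], [0, 2, 4.5, 0], [0, 2, 4.5, 0], [0, 1.2, 4.5, 0]]]}}

```text
clock: 1.4
tool_pos: [0.4094, 0.3222, 0.3233]
orientation: [-47.1, 90.0, -125.9]
force: [1.1, -0.1, 0.1]
opening: 0.0005
```

Call:
{"fn": "move_arm", "kwargs": {"commands": [[[0.3, 0, 4.7, 0], [0.3, 0, 4.7, 0], [0.3, 0, 4.7, 0], [0.3, 0, 4.7, 0], [0.3, 0, 4.7, 0], [0.3, 0, 4.7, 0], [0.3, 0, 4.7, 0], [0.3, 0, 4.7, 0]]]}}

```text
clock: 2.2
tool_pos: [0.4812, -0.0467, 0.2996]
orientation: [144.4, 90.0, 65.6]
force: [1.4, 1.2, 0.9]
opening: 0.0
```

Call:
{"fn": "move_arm", "kwargs": {"commands": [[[0, 0, 4.7, 0], [0, 0, 4.7, 0], [0, 0, 4.2, 0], [0, 0, 0, 0]]]}}

```text
clock: 2.6
tool_pos: [0.5077, -0.1822, 0.2985]
orientation: [-89.2, 89.8, -168.3]
force: [0.4, 0.0, -0.1]
opening: 0.0002
```

```bash
python3 -c "
from h import *
go([-.10,0,.195])"
```

```text
t 2.6 tcp [ 0.5077 -0.1822  0.2985] local [-0.1351 -0.0056  0.2985] axes(stand frame) x,y,z: [[-0.003, -0.0, -1.0], [1.0, -0.009, -0.003], [-0.009, -1.0, 0.0]] F [ 0.4  0.  -0.1] open 0.0002 q [  1.1   5.   -7.4   0.  -77.8  99.8]
need cm [10.34  3.53 -0.59] rows 2.1877443855941032
```

Call:
{"fn": "move_arm", "kwargs": {"commands": [[[3.5, 0, -0.3, 0], [3.5, 0, -0.3, 0], [3.2, 0, 0, 0], [0, 1.5, 0, 0], [0, 1.5, 0, 0], [0, 1.5, 0, 0], [0, 1.5, 0, 0], [0, 1.2, 0, 0]]]}}

```text
clock: 3.4
tool_pos: [0.5795, -0.1579, 0.1988]
orientation: [70.7, 89.9, -8.1]
force: [-1.4, -0.8, 2.5]
opening: 0.0004
```

Call:
{"fn": "move_arm", "kwargs": {"commands": [[[-0.4, 1.2, 0, 0], [-0.4, 1.2, 0, 0], [-0.4, 1.2, 0, 0], [-0.4, 1.2, 0, 0], [-0.4, 1, 0, 0], [0, 0, 0, 0]]]}}

```text
clock: 4.0
tool_pos: [0.6358, -0.1469, 0.2184]
orientation: [68.9, 89.9, -9.9]
force: [-0.0, -0.4, -0.4]
opening: 0.0007
```

```bash
cat > sh.py <<'E'
from h import *
state()
for n in('top','scene'):
    im,d,W=pts(n); L=(W-C0)@RS; np.savez(n,im=im,d=d,w=W)
    m=(abs(L[...,1])<.068)&(abs(L[...,1])>.03)&(L[...,2]>.15)&(L[...,2]<.30)&(L[...,0]>-.1)&(L[...,0]<.12);q=L[m]
    a=np.arctan2(q[:,2]-.13,.035-q[:,0]); print(n,len(q),'angle pct',np.percentile(a,[5,25,50,75,95]).round(3),'xmean',q[:,0].mean().round(3),'zmax',q[:,2].max().round(3))
E
python3 sh.py
```

```text
t 4.0 tcp [ 0.6358 -0.1469  0.2184] local [-0.0025  0.0037  0.2184] axes(stand frame) x,y,z: [[0.001, -0.0, -1.0], [1.0, -0.003, 0.001], [-0.003, -1.0, 0.0]] F [-0.  -0.4 -0.4] open 0.0007 q [  4.1  17.9  -1.2   0.  -70.8  97.1]
top 609 angle pct [0.757 0.787 0.799 0.81  0.834] xmean -0.033 zmax 0.225
scene 1037 angle pct [0.729 0.763 0.786 0.812 0.89 ] xmean -0.019 zmax 0.222
```

```bash
python3 - <<'E'
from h import *
a=np.load('top.npz')['im'][120:240,270:410];b=np.load('scene.npz')['im'][180:320,160:300]
a=cv2.resize(a,(466,400),interpolation=3);b=cv2.resize(b,(400,400),interpolation=3)
save(np.hstack([a,b])[:, :800],'pair1.png')
E
```

```text
(no output)
```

View pics/pair1.png

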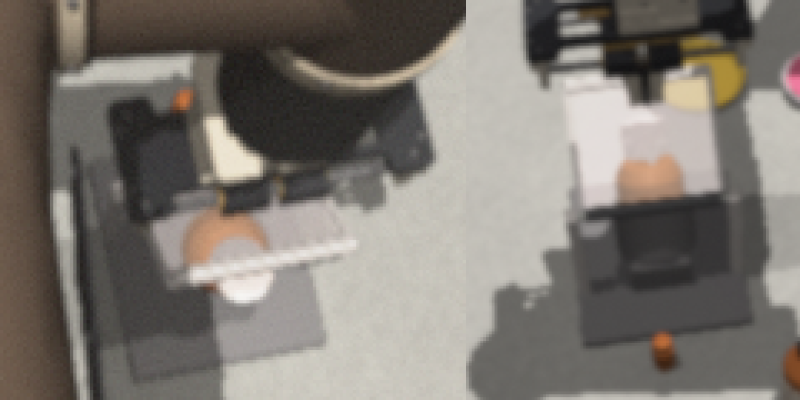

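The pair shows the shield still leaning over the cap, with the fingers near the lip. I'll project the reported TCP into both pictures to see where the tip really is.

```bash
python3 - <<'E'
from h import *
o,p,M=state(False)
for n,(x0,y0,s,ox) in dict(top=(270,120,466/140,0),scene=(160,180,400/140,466)).items():
    c=calibration(n);K=np.array(c['mtx']);T=np.linalg.inv(np.array(c['T']))
    for nm,P in dict(tcp=p,grip=p+[0,0,.019],hinge=L2W([.035,0,.13]),lip79=L2W([.035-.13*np.cos(.79),0,.13+.13*np.sin(.79)]),lipup=L2W([.035,0,.26]),captop=L2W([-.049,0,.154])).items():
        q=T[:3,:3]@P+T[:3,3];u=K[0,0]*q[0]/-q[2]+K[0,2];v=-K[1,1]*q[1]/-q[2]+K[1,2];print(n,nm,(u,v),'crop',((u-x0)*s+ox,(v-y0)*s))
E
```

```text
top tcp (np.float64(341.56541955344244), np.float64(177.91873002441253)) crop (np.float64(238.21061079931556), np.float64(192.7866299384017))
top grip (np.float64(342.8248371129404), np.float64(175.73383930022788)) crop (np.float64(242.40267210450153), np.float64(185.51406509932997))
top hinge (np.float64(334.51792427686183), np.float64(172.52756551995415)) crop (np.float64(214.75251937869726), np.float64(174.84175380213313))
top lip79 (np.float64(348.3931485112216), np.float64(198.18876240121472)) crop (np.float64(260.93719433020914), np.float64(260.2568805640433))
top lipup (np.float64(342.2917211132853), np.float64(156.54970764365441)) crop (np.float64(240.62815741993535), np.float64(121.65831258530685))
top captop (np.float64(343.0733906911549), np.float64(201.25552224457928)) crop (np.float64(243.23000044341555), np.float64(270.46480975695675))
scene tcp (np.float64(223.80195924500833), np.float64(219.20316946127775)) crop (np.float64(648.2913121285952), np.float64(112.00905560365072))
scene grip (np.float64(223.30059621966177), np.float64(214.36633339046247)) crop (np.float64(646.8588463418907), np.float64(98.18952397274992))
scene hinge (np.float64(226.04687878330535), np.float64(251.27536039890106)) crop (np.float64(654.705367952301), np.float64(203.64388685400303))
scene lip79 (np.float64(220.32294634601993), np.float64(204.13007530860148)) crop (np.float64(638.3512752743427), np.float64(68.94307231028993))
scene lipup (np.float64(222.6734542176389), np.float64(219.57596404598485)) crop (np.float64(645.0670120503969), np.float64(113.07418298852814))
scene captop (np.float64(222.39160728075947), np.float64(222.8133703317574)) crop (np.float64(644.2617350878842), np.float64(122.32391523359257))
```

The tip sits above the shield, which has not moved (about 0.79 rad). I'll back off and repeat it lower and slower, watching the forces.

Call:
{"fn": "move_arm", "kwargs": {"commands": [[[-4, 0, 0, 0], [-2, -2, 0, 0], [0, -4, 0, 0], [0, -4, 0, 0], [0, -3, 0, 0], [3, 0, 0, 0], [3, 0, 0, 0], [2.5, 0, 0, 0]]]}}

```text
clock: 4.9
tool_pos: [0.5055, -0.1724, 0.1921]
orientation: [116.8, 90.0, 37.9]
force: [0.1, 0.3, -0.5]
opening: 0.0
```

Call:
{"fn": "move_arm", "kwargs": {"commands": [[[0.2, 0, 0, 0], [0, 0, 0, 0], [0, 0, 0, 0]]]}}

```text
clock: 5.2
tool_pos: [0.5076, -0.1725, 0.1925]
orientation: [65.8, 89.9, -13.0]
force: [0.3, -0.8, 0.0]
opening: 0.0007
```

```bash
python3 - <<'E'
from h import *
exec(open('sh.py').read())
a=np.load('top.npz')['im'][120:240,270:410];b=np.load('scene.npz')['im'][180:320,160:300]
a=cv2.resize(a,(466,400),interpolation=3);b=cv2.resize(b,(400,400),interpolation=3)
save(np.hstack([a,b])[:, :800],'pair2.png')
E
```

```text
t 5.2 tcp [ 0.5076 -0.1725  0.1925] local [-0.1333  0.0039  0.1925] axes(stand frame) x,y,z: [[0.002, -0.001, -1.0], [1.0, -0.004, 0.002], [-0.004, -1.0, 0.001]] F [ 0.3 -0.8  0. ] open 0.0007 q [  2.2   7.9 -17.9   0.  -64.1  99. ]Traceback (most recent call last):
  File "<stdin>", line 2, in <module>
  File "<string>", line 6, in <module>
    return _quantile_unchecked(
        a, q, axis, out, overwrite_input, method, keepdims, weights)
    return _ureduce(a,
                    func=_quantile_ureduce_func,
    ...<5 lines>...
                    overwrite_input=overwrite_input,
                    method=method)
    r = func(a, **kwargs)
    result = _quantile(arr,
                       quantiles=q,
    ...<2 lines>...
                       out=out,
                       weights=wgt)
    slices_having_nans = np.isnan(arr[-1, ...])
                                  ~~~^^^^^^^^^
IndexError: index -1 is out of bounds for axis 0 with size 0
```

```bash
python3 - <<'E'
from h import *
for n in('top','scene'):
    im,d,W=pts(n);np.savez(n,im=im,d=d,w=W)
    L=(W-C0)@RS; m=(abs(L[...,1])<.068)&(L[...,2]>.12)&(L[...,0]>-.11)&(L[...,0]<.12);print(n,m.sum(),np.isnan(W).mean(),L[m].min(0) if m.any() else '',L[m].max(0) if m.any() else '')
a=np.load('top.npz')['im'][120:240,270:410];b=np.load('scene.npz')['im'][180:320,160:300]
a=cv2.resize(a,(466,400),interpolation=3);b=cv2.resize(b,(400,400),interpolation=3)
save(np.hstack([a,b])[:, :800],'pair2.png')
E
```

```text
top 1260 0.003958333333333334 [-0.10999447 -0.03527927  0.60680827] [-0.07840551  0.06797109  0.6597893 ]
scene 7371 0.003898809523809524 [-0.10999798 -0.06798935  0.12377004] [0.04939507 0.06796106 0.6582395 ]
```

View pics/pair2.png

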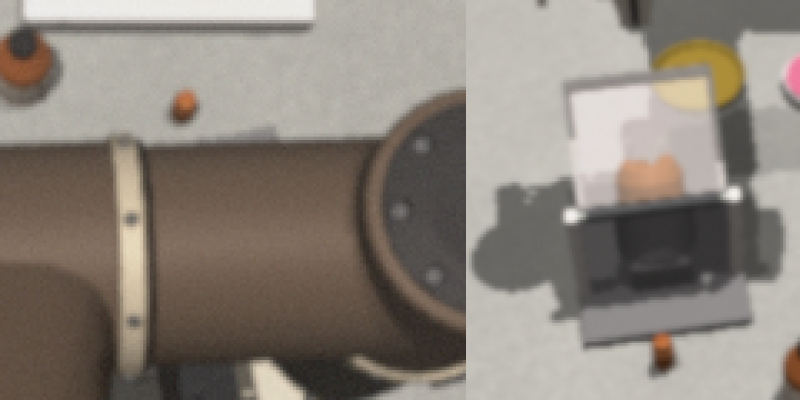

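```bash
python3 - <<'E'
from h import *
o,p,M=state()
W=np.load('scene.npz')['w'];L=(W-C0)@RS
for lo,hi in((.17,.19),(.19,.21),(.21,.23),(.23,.25),(.25,.28),(.28,.32),(.32,.4)):
    m=(L[...,2]>lo)&(L[...,2]<hi)&(abs(L[...,1])<.15)&(L[...,0]>-.35)&(L[...,0]<.1)
    q=L[m]; 
    h,_=np.histogram(q[:,0],bins=np.arange(-.35,.11,.03)); print(lo,hi,h)
im=np.load('scene.npz')['im'][90:330,120:420]; save(cv2.resize(im,(750,600),interpolation=3),'scene2.png')
E
```

```text
t 5.35 tcp [ 0.5075 -0.1723  0.1922] local [-0.1334  0.0041  0.1922] axes(stand frame) x,y,z: [[0.002, -0.001, -1.0], [1.0, -0.004, 0.002], [-0.004, -1.0, 0.001]] F [ 0.1 -0.2  0.2] open 0.0004 q [  2.2   7.9 -18.    0.  -64.1  99. ]
0.17 0.19 [  0   0   0   0   0   0   0   0   0   0 158 416   0   0   0]
0.19 0.21 [  0   0   0   0   0   0   0   0   0   8 541   3   0   0   0]
0.21 0.23 [  0   0   0   0   0   0   0  41   0 144 119   0   0   0   0]
0.23 0.25 [ 0  0  0  0  0  0  0 61  0  0  0  0  0  0  0]
0.25 0.28 [ 0  0  0  0  0  0  0 46  0  0  0  0  0  0  0]
0.28 0.32 [  0   0   0   0   0   2 127  66 573   0   0   0   0   0   0]
0.32 0.4 [  0   0   0   0   0   1 218 386 617   0   0   0   0   0   0]
```

View pics/scene2.png

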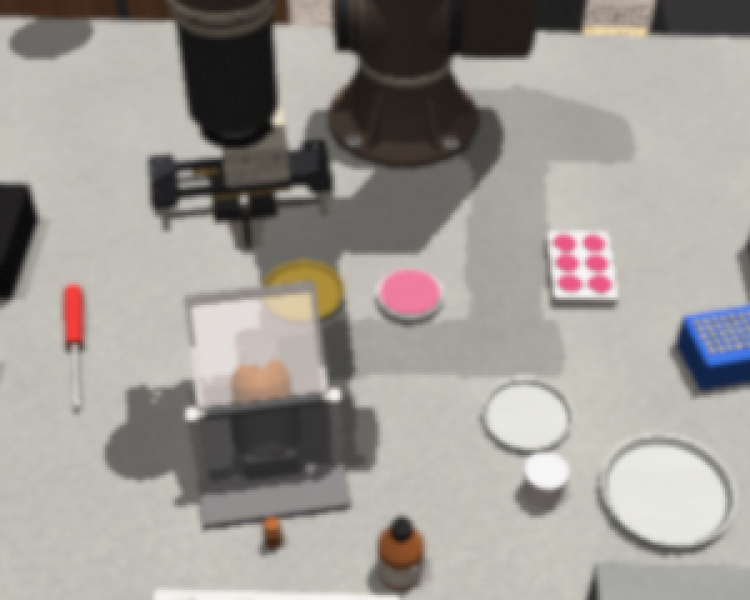

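```bash
python3 - <<'E'
from h import *
s=np.load('scene.npz');W=s['w'];L=(W-C0)@RS
m=(L[...,2]>.1)&(L[...,2]<.27)&(abs(L[...,1])<.05)&(L[...,0]>-.2)&(L[...,0]<-.09)
for v in np.unique(np.where(m)[0]): 
    u=np.where(m[v])[0]; print(v,u.min(),u.max(),L[v,u].mean(0).round(4))
c=calibration('scene');K=np.array(c['mtx']);T=np.linalg.inv(np.array(c['T']));P=get_obs()['tool_pos'];q=T[:3,:3]@P+T[:3,3]
print('tcp px',K[0,0]*q[0]/-q[2]+K[0,2],K[1,1]*q[1]/q[2]+K[1,2])
for v in range(184,200): print(v,s['im'][v,219],L[v,219].round(3))
w=calibration('wrist');print({k:np.round(np.array(x),3).tolist() for k,x in w.items() if not isinstance(x,str)})
E
```

```text
175 217 219 [-0.134   0.0037  0.2586]
176 217 219 [-0.1284  0.0033  0.2601]
177 217 219 [-0.1233  0.0029  0.261 ]
178 217 225 [-0.122   0.0108  0.2573]
179 211 225 [-0.1221  0.0023  0.2547]
180 212 225 [-0.1209  0.0034  0.2519]
181 212 225 [-0.1216  0.0031  0.2475]
182 212 224 [-0.1224  0.0014  0.2432]
183 213 224 [-0.1222  0.0025  0.2394]
184 213 224 [-0.1223  0.0022  0.2355]
185 214 224 [-0.1221  0.0033  0.2317]
186 214 224 [-0.1223  0.003   0.2276]
187 214 224 [-0.123   0.0027  0.2231]
188 214 224 [-0.1224  0.0024  0.2198]
189 214 220 [-0.122  -0.0035  0.2171]
tcp px 219.97437210605256 192.18360583461893
184 [41 40 37] [-0.123  0.004  0.235]
185 [41 39 37] [-0.134  0.004  0.22 ]
186 [42 41 38] [-0.36   0.008  0.001]
187 [49 46 44] [-0.126  0.003  0.22 ]
188 [58 56 54] [-0.12   0.002  0.222]
189 [79 78 75] [-0.122  0.002  0.216]
190 [111 110 105] [-0.339  0.006  0.001]
191 [148 147 140] [-0.339  0.006 -0.003]
192 [181 178 171] [-0.33   0.005  0.001]
193 [194 191 183] [-0.325  0.005  0.001]
194 [196 193 185] [-0.322  0.004 -0.001]
195 [198 195 187] [-0.316  0.004 -0.   ]
196 [198 195 187] [-0.311  0.003  0.   ]
197 [198 195 188] [-0.31   0.003 -0.003]
198 [198 195 187] [-0.308  0.002 -0.006]
199 [199 196 188] [-0.298  0.002 -0.001]
{'mtx': [[325.192, 0.0, 281.876], [0.0, 325.192, 208.832], [0.0, 0.0, 1.0]], 'tool_from_camera': [[-0.001, 0.289, -0.957, -0.182], [0.001, 0.957, 0.289, 0.078], [1.0, -0.0, -0.001, -0.0], [0.0, 0.0, 0.0, 1.0]]}
```

The fingers' visible end is about 2 cm above the reported TCP when closed, so the first pass slid over the lip. I'll push again 2 cm lower.

Call:
{"fn": "move_arm", "kwargs": {"commands": [[[1.8, 0, 0, 0], [0, 2, 0, 0], [0, 1.5, 0, 0], [0, 1.5, 0, 0], [0, 1.2, 0, 0], [-0.2, 1.2, 0, 0], [-0.3, 1.2, 0, 0], [0, 0, 0, 0]]]}}

```text
clock: 6.15
tool_pos: [0.5907, -0.1563, 0.1796]
orientation: [-63.8, 89.9, -142.6]
force: [-5.1, -1.8, 3.3]
opening: 0.0006
```

```bash
cat > sh.py <<'E'
from h import *
state()
im,d,W=pts('scene'); L=(W-C0)@RS; np.savez('scene',im=im,d=d,w=W)
m=(abs(L[...,1])<.068)&(abs(L[...,1])>.03)&(L[...,2]>.16)&(L[...,2]<.265)&(L[...,0]>-.1)&(L[...,0]<.15);q=L[m]
if len(q):
    a=np.arctan2(q[:,2]-.13,.035-q[:,0]); print(len(q),'angle pct',np.percentile(a,[5,25,50,75,95]).round(3),'zmax',q[:,2].max().round(3),np.percentile(q[:,0],[5,50,95]).round(3))
E
python3 sh.py
```

```text
t 6.15 tcp [ 0.5907 -0.1563  0.1796] local [-0.0486  0.0034  0.1796] axes(stand frame) x,y,z: [[-0.002, -0.001, -1.0], [1.0, -0.004, -0.002], [-0.004, -1.0, 0.001]] F [-5.1 -1.8  3.3] open 0.0006 q [  3.5  15.6  -9.8   0.1 -64.8  97.6]
988 angle pct [1.004 1.033 1.054 1.078 1.149] zmax 0.245 [-0.027 -0.006  0.018]
```

Call:
{"fn": "move_arm", "kwargs": {"commands": [[[-0.3, 1.2, 0, 0], [-0.3, 1.2, 0, 0], [-0.3, 1.2, 0, 0], [-0.3, 1.2, 0, 0], [-0.3, 1.0, 0, 0], [0, 0.5, 0, 0], [0, 0, 0, 0]]]}}

```text
clock: 6.9
tool_pos: [0.654, -0.143, 0.1925]
orientation: [99.6, 90.0, 20.8]
force: [-0.1, 0.8, -1.4]
opening: 0.0004
```

```bash
python3 sh.py
```

```text
t 6.9 tcp [ 0.654  -0.143   0.1925] local [0.0161 0.0039 0.1925] axes(stand frame) x,y,z: [[0.0, 0.0, -1.0], [1.0, -0.003, 0.0], [-0.003, -1.0, -0.0]] F [-0.1  0.8 -1.4] open 0.0004 q [  4.3  20.4  -1.   -0.  -68.5  96.9]
800 angle pct [1.559 1.586 1.602 1.624 1.681] zmax 0.263 [0.034 0.038 0.04 ]
```

The shield is up at about 1.6 rad. I'll back off. The commands can only spin about tool x, so the hand can't be tilted directly; I'll test what happens at the edge of reach, along the stand's x direction.

Call:
{"fn": "move_arm", "kwargs": {"commands": [[[0, -4, 0, 0], [0, -4, 0, 0], [-4, -2, 0, 0], [-5, 0, -2, 0], [-5, 0, -3, 0], [-5, 0, -3, 0], [0, 4, -2, 0], [0, 5, 0, 0]]], "jaw": 8.7}}

```text
clock: 7.75
tool_pos: [0.6259, -0.0549, 0.3703]
orientation: [93.1, 89.5, 14.4]
force: [1.6, -0.2, 0.2]
opening: 0.0588
```

Call:
{"fn": "move_arm", "kwargs": {"commands": [[[0, 5, 0, 0], [0, 5, 0, 0], [0, 5, 0, 0], [0, 5, 0, 0], [0, 5, 0, 0], [0, 5, 0, 0]]]}}

```text
clock: 8.35
tool_pos: [0.9028, -0.0014, 0.363]
orientation: [74.4, 89.8, -4.4]
force: [2.7, -0.1, 0.5]
opening: 0.0869
```

```bash
python3 sh.py
```

```text
t 8.35 tcp [ 0.9028 -0.0014  0.363 ] local [0.288  0.0936 0.363 ] axes(stand frame) x,y,z: [[0.004, -0.001, -1.0], [1.0, -0.004, 0.004], [-0.004, -1.0, 0.001]] F [ 2.7 -0.1  0.5] open 0.0869 q [ 1.22e+01  4.78e+01  6.80e+01  1.00e-01 -1.10e+02  8.90e+01]
504 angle pct [1.553 1.579 1.598 1.615 1.679] zmax 0.264 [0.033 0.037 0.041]
```

Call:
{"fn": "move_arm", "kwargs": {"commands": [[[0, 5, 0, 0], [0, 5, 0, 0], [0, 5, 0, 0]]]}}

```text
clock: 8.7
tool_pos: [0.9712, 0.0259, 0.3173]
orientation: [72.9, 84.9, -5.9]
force: [-0.9, -0.4, 0.9]
opening: 0.0869
```

```bash
python3 -c "
from h import *
state()"
```

```text
t 8.7 tcp [0.9712 0.0259 0.3173] local [0.3604 0.1067 0.3173] axes(stand frame) x,y,z: [[0.084, -0.026, -0.996], [0.996, -0.003, 0.084], [-0.005, -1.0, 0.026]] F [-0.9 -0.4  0.9] open 0.0869 q [  13.6   52.8   71.6    1.7 -103.9   88.1]
```

The hand tilted about 5° in the wanted direction at the reach limit. I'll continue.

Call:
{"fn": "move_arm", "kwargs": {"commands": [[[0, 5, 0, 0], [0, 5, 0, 0], [0, 5, 0, 0], [0, 5, 0, 0]]]}}

```text
clock: 9.1
tool_pos: [1.0476, 0.0588, 0.2845]
orientation: [74.8, 77.0, -4.0]
force: [-0.4, 0.2, -1.0]
opening: 0.0869
```

```bash
python3 -c "
from h import *
state()"
```

```text
t 9.1 tcp [1.0476 0.0588 0.2845] local [0.4419 0.1239 0.2845] axes(stand frame) x,y,z: [[0.217, -0.06, -0.974], [0.976, 0.003, 0.217], [-0.01, -0.998, 0.059]] F [-0.4  0.2 -1. ] open 0.0869 q [ 15.4  55.9  71.6   4.3 -93.4  86.5]
```

Call:
{"fn": "move_arm", "kwargs": {"commands": [[[0, -3, 0, 0], [0, -3, 0, 0]]]}}

```text
clock: 9.3
tool_pos: [0.9969, 0.0492, 0.2661]
orientation: [74.3, 77.4, -4.4]
force: [1.3, -0.1, 3.1]
opening: 0.0869
```

```bash
python3 -c "
from h import *
state()"
```

```text
t 9.3 tcp [0.9969 0.0492 0.2661] local [0.3902 0.1245 0.2661] axes(stand frame) x,y,z: [[0.209, -0.059, -0.976], [0.978, 0.004, 0.21], [-0.009, -0.998, 0.059]] F [ 1.3 -0.1  3.1] open 0.0869 q [ 15.6  45.5  48.2   4.3 -80.9  85.4]
```

Call:
{"fn": "move_arm", "kwargs": {"commands": [[[-2, 4, -1.5, 0], [-2, 4, -1.5, 0], [-2, 4, -1.5, 0], [-2, 4, -1.5, 0]]]}}

```text
clock: 9.7
tool_pos: [1.0476, 0.1269, 0.3407]
orientation: [75.9, 72.5, -2.9]
force: [0.8, 1.0, 0.8]
opening: 0.0868
```

```bash
python3 -c "
from h import *
state()"
```

```text
t 9.7 tcp [1.0476 0.1269 0.3407] local [0.4552 0.1906 0.3407] axes(stand frame) x,y,z: [[0.292, -0.074, -0.954], [0.956, 0.008, 0.292], [-0.014, -0.997, 0.074]] F [0.8 1.  0.8] open 0.0868 q [ 19.9  53.5  71.6   6.7 -91.9  82.5]
```

Call:
{"fn": "move_arm", "kwargs": {"commands": [[[-1, -2, -4.5, 0], [0, -2, -4.5, 0], [0, -1, -4.5, 0], [0, -1, -4.5, 0], [0, -1, -4.5, 0], [0, 4, -2, 0], [0, 4, -2, 0], [0, 4, -2, 0]]]}}

```text
clock: 10.5
tool_pos: [0.9974, 0.3919, 0.3271]
orientation: [77.4, 70.5, -1.2]
force: [-22.6, -7.4, 2.1]
opening: 0.0871
```

Call:
{"fn": "move_arm", "kwargs": {"commands": [[[-1, 4, -2, 0], [-1, 4, -2, 0], [-1, 4, -2, 0], [-1, 4, -2, 0]]]}}

```text
clock: 10.9
tool_pos: [1.0159, 0.4544, 0.3637]
orientation: [83.0, 63.0, 4.8]
force: [0.2, 0.2, 0.5]
opening: 0.0869
```

```bash
python3 -c "
from h import *
state()"
```

```text
t 10.9 tcp [1.0159 0.4544 0.3637] local [0.4889 0.518  0.3637] axes(stand frame) x,y,z: [[0.451, -0.052, -0.891], [0.893, 0.019, 0.451], [-0.007, -0.998, 0.055]] F [0.2 0.2 0.5] open 0.0869 q [ 39.1  55.2  71.7  14.9 -83.9  64. ]
```

Call:
{"fn": "move_arm", "kwargs": {"commands": [[[0, 2, -2.5, 0], [0, 2, -2.5, 0], [0, 0, -2.5, 0], [0, 0, 0, 0]]]}}

```text
clock: 11.3
tool_pos: [1.0032, 0.5237, 0.3499]
orientation: [83.8, 61.2, 6.0]
force: [-0.9, 0.7, -0.8]
opening: 0.087
```

```bash
python3 -c "
from h import *
state()"
```

```text
t 11.3 tcp [1.0032 0.5237 0.3499] local [0.4902 0.5884 0.3499] axes(stand frame) x,y,z: [[0.479, -0.046, -0.876], [0.878, 0.026, 0.479], [0.001, -0.999, 0.052]] F [-0.9  0.7 -0.8] open 0.087 q [ 42.9  56.8  71.7  17.  -81.5  60.3]
```

The tilt is now 28.7° with 2.6° sideways, which is good enough. The cap is unobstructed now, so I'll measure it.

```bash
python3 - <<'E'
from h import *
n=np.array([-.5,0,.866]);e=np.array([.866,0,.5])
for nm in('top','scene'):
    im,d,W=pts(nm);np.savez(nm,im=im,d=d,w=W);L=(W-C0)@RS;I=im.astype(int)
    m=(abs(L[...,1])<.035)&(L[...,2]>.12)&(L[...,2]<.185)&(L[...,0]<.0)&(L[...,0]>-.1)
    q=L[m];col=I[m]; wt=(col.max(1)-col.min(1)<45)&(col.min(1)>110); q=q[wt]; h=q@n
    print(nm,m.sum(),wt.sum(),'h pct',np.percentile(h,[10,50,80,90,97]).round(4))
    t=q[abs(h-np.median(h[h>np.percentile(h,60)]))<.004]; u=np.c_[t@e,t[:,1]].astype(np.float32)
    (a,b),r=cv2.minEnclosingCircle(u);print('top disc n',len(t),'e,y centre',a,b,'r',r,'mean',u.mean(0),'h',(t@n).mean())
    A=np.c_[t[:,0],t[:,1],np.ones(len(t))];print('plane slopes',np.linalg.lstsq(A,t[:,2],rcond=None)[0].round(3))
im=np.load('top.npz')['im'][140:240,280:400]; save(cv2.resize(im,(720,600),interpolation=3),'cap.png')
go([-.049-.5*.10,0,.154+.0866])
E
```

```text
top 416 264 h pct [0.1495 0.1576 0.1593 0.1601 0.1612]
top disc n 211 e,y centre 0.03407569229602814 3.6880115658277646e-05 r 0.022355513647198677 mean [0.03427425 0.00057282] h 0.15816073292380067
plane slopes [0.564 0.009 0.182]Traceback (most recent call last):
  File "<stdin>", line 7, in <module>
    return _quantile_unchecked(
        a, q, axis, out, overwrite_input, method, keepdims, weights)
    return _ureduce(a,
                    func=_quantile_ureduce_func,
    ...<5 lines>...
                    overwrite_input=overwrite_input,
                    method=method)
    r = func(a, **kwargs)
    result = _quantile(arr,
                       quantiles=q,
    ...<2 lines>...
                       out=out,
                       weights=wgt)
    slices_having_nans = np.isnan(arr[-1, ...])
                                  ~~~^^^^^^^^^
IndexError: index -1 is out of bounds for axis 0 with size 0
```

Cap top is at local (-0.0496, 0, 0.154), with radius 22.4 mm and tilt 29.4°, which all agrees with the given sizes. I'll plan the waypoints and check the fingertips against the TCP with the wrist depth.

```bash
cat >> h.py <<'E'
def wristpts():
    o,p,M=state(False); im,d=snapshot('wrist'); c=calibration('wrist'); K=np.array(c['mtx']);T=np.array(c['tool_from_camera'])
    v,u=np.mgrid[:420,:560]; x=(u-K[0,2])/K[0,0]; y=(v-K[1,2])/K[1,1]; r=np.hypot(x,y)+1e-9; s=np.tan(np.minimum(r,1.5))/r
    q=np.stack([x*s*d,-y*s*d,-d],-1)@T[:3,:3].T+T[:3,3]; q[d==0]=np.nan
    return im,d,q,p,M
E
python3 - <<'E'
from h import *
go([-.15,.30,.33]); o,p,M=state(False)
print('A->B',(M.T@RS@(np.array([-.107,0,.2536])-np.array([-.15,.30,.33]))*100).round(2))
im,d,q,p,M=wristpts()
m=(abs(q[...,1])<.03)&(abs(q[...,2])<.08)&(q[...,0]<.05)&(q[...,0]>-.1)
print(m.sum());P=q[m]
for lo in np.arange(-.1,.05,.01):
    s=P[(P[:,0]>lo)&(P[:,0]<lo+.01)]; print(round(lo,2),len(s),s.min(0).round(3) if len(s) else '',s.max(0).round(3) if len(s) else '')
save(im,'wrist1.png')
E
```

```text
t 11.4 tcp [1.0048 0.5202 0.3512] local [0.4911 0.5846 0.3512] axes(stand frame) x,y,z: [[0.48, -0.047, -0.876], [0.877, 0.023, 0.479], [-0.002, -0.999, 0.053]] F [ 0.7 -0.3  0. ] open 0.0872 q [ 42.7  56.8  71.7  17.  -81.6  60.3]
need cm [-27.57 -57.93  28.44] rows 14.034612862034374
A->B [10.17 -0.59 29.55]
5950
-0.1 915 [-0.1   -0.03  -0.048] [-0.09   0.03   0.049]
-0.09 726 [-0.09  -0.011 -0.048] [-0.08   0.014  0.049]
-0.08 567 [-0.08  -0.012 -0.048] [-0.07   0.007  0.048]
-0.07 889 [-0.07  -0.011 -0.062] [-0.06   0.012  0.062]
-0.06 847 [-0.06  -0.01  -0.062] [-0.05   0.012  0.063]
-0.05 883 [-0.05  -0.003 -0.06 ] [-0.04   0.012  0.06 ]
-0.04 775 [-0.04  -0.007 -0.059] [-0.03   0.012  0.06 ]
-0.03 348 [-0.03  -0.01  -0.059] [-0.022  0.012  0.059]
-0.02 0  
-0.01 0  
-0.0 0  
0.01 0  
0.02 0  
0.03 0  
0.04 0  
0.05 0
```

View pics/wrist1.png

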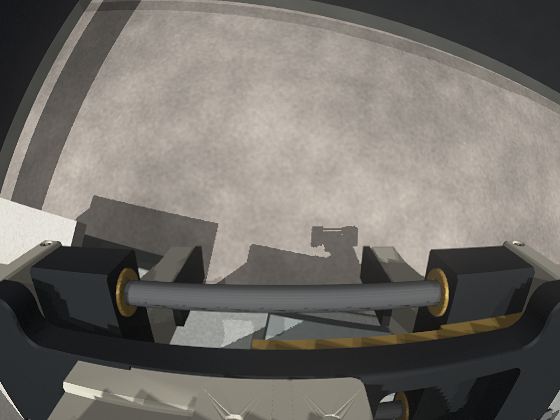

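The wrist cloud and the scene cloud both put the real finger ends about 21 mm short of the reported TCP, so I'll allow for that. Now to pre-grasp.

Call:
{"fn": "move_arm", "kwargs": {"commands": [[[-2, -2.5, 1, 0], [-2, -4.3, 2.1, 0], [-2, -4.3, 2.1, 0], [-2, -4.3, 2.1, 0], [-2, -4.3, 2.1, 0], [-2, -4.3, 2.1, 0], [-2, -4.3, 2.1, 0], [-2, -4.3, 2.1, 0]]], "jaw": 7}}

```text
clock: 12.25
tool_pos: [0.7223, 0.32, 0.3484]
orientation: [83.8, 61.0, 5.6]
force: [0.9, 0.4, 0.4]
opening: 0.07
```

Call:
{"fn": "move_arm", "kwargs": {"commands": [[[-2, -4.3, 2.1, 0], [-2, -4.3, 2.1, 0], [-2, -4.3, 2.1, 0], [-2, -4.3, 2.1, 0], [-2, -4.3, 2.1, 0], [-2, -4.3, 2.1, 0], [-1, -3.5, 2.1, 0], [0, 0, 0, 0]]]}}

```text
clock: 13.05
tool_pos: [0.4453, 0.118, 0.3292]
orientation: [84.3, 60.9, 6.0]
force: [0.5, 0.6, 1.2]
opening: 0.0701
```

```bash
python3 -c "
from h import *
go([-.107,0,.2536])"
```

```text
t 13.05 tcp [0.4453 0.118  0.3292] local [-0.1369  0.301   0.3292] axes(stand frame) x,y,z: [[0.484, -0.046, -0.874], [0.875, 0.018, 0.484], [-0.007, -0.999, 0.049]] F [0.5 0.6 1.2] open 0.0701 q [ 60.1 -25.4 -44.1  28.2 -56.6  29. ]
need cm [ 9.44 -1.57 29.68] rows 6.236297863851992
```

Call:
{"fn": "move_arm", "kwargs": {"commands": [[[0, -0.3, 4, 0], [1, -0.3, 4.3, 0], [1.5, -0.3, 4.3, 0], [1.5, -0.3, 4.3, 0], [1.8, -0.3, 4.3, 0], [1.8, -0.1, 4.3, 0], [1.8, 0, 4.2, 0], [0, 0, 0, 0]]]}}

```text
clock: 13.85
tool_pos: [0.537, -0.1743, 0.2524]
orientation: [83.6, 61.2, 5.0]
force: [-0.5, 0.5, -0.7]
opening: 0.0699
```

Call:
{"fn": "move_arm", "kwargs": {"commands": [[[0, 0, 0, 0.145], [0, 0, 0, 0.145], [0, 0, 0, 0.145], [0, 0, 0, 0.145], [0, 0, 0, 0]]]}}

```text
clock: 14.35
tool_pos: [0.5366, -0.1682, 0.2553]
orientation: [117.0, 61.0, 5.5]
force: [0.4, -0.2, 0.0]
opening: 0.0703
```

```bash
python3 - <<'E'
from h import *
top=np.array([-.0496,0,.154]);n=np.array([-.5,0,.866])
go(top+.02*n)
im,d,q,p,M=wristpts(); save(im,'wrist2.png')
# cap in wrist cloud: stand frame
L=(q@M.T+p-C0)@RS; e=np.array([.866,0,.5])
m=(abs(L[...,1])<.03)&(abs(L@n-.158)<.006)&(abs(L@e-.034)<.03); P=L[m];print('cap wrist',m.sum(),(P@e).min(),(P@e).max(),P[:,1].min(),P[:,1].max(),np.median(P@n))
E
```

```text
t 14.35 tcp [ 0.5366 -0.1682  0.2553] local [-0.104   0.0024  0.2553] axes(stand frame) x,y,z: [[0.483, -0.05, -0.874], [0.728, -0.532, 0.432], [-0.487, -0.845, -0.22]] F [ 0.4 -0.2  0. ] open 0.0703 q [  0.8  -7.9 -30.5  -3.6 -38.6  70. ]
need cm [ 9.5  -0.27 -0.11] rows 1.9005647824148404
cap wrist 1672 0.010204525443638673 0.054227583105682396 -0.023461821403176746 0.020972726533752064 0.15943007623497968
```

View pics/wrist2.png

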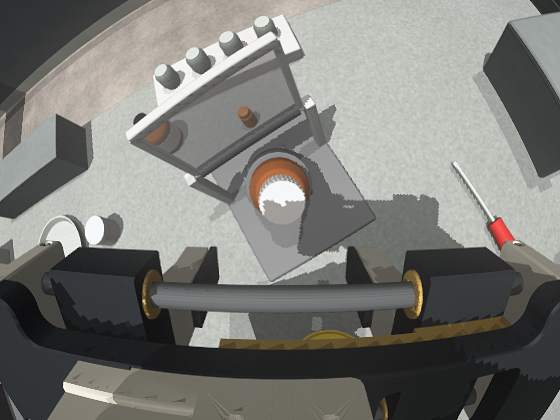

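The wrist view shows the cap at (282,195), centred ahead between the fingers, with the shield upright. The wrist cloud puts the cap within 2 mm of the top view. I'll compute the approach.

```bash
cat > ap.py <<'E'
from h import *
n=np.array([-.5,0,.866]);e=np.array([.866,0,.5]);top=.159*n+.0332*e+[0,-.0006,0]
o,p,M=state(False); ax=RS.T@M[:,0]
print(top); go(top-.010*n+.040*ax)
E
python3 ap.py
```

```text
[-0.0507488 -0.0006     0.154294 ]
t 14.4 tcp [ 0.5366 -0.1682  0.2552] local [-0.104   0.0025  0.2552] axes(stand frame) x,y,z: [[0.482, -0.05, -0.874], [0.731, -0.527, 0.433], [-0.483, -0.848, -0.218]] F [-0.4  0.3 -0.6] open 0.07 q [  0.8  -7.9 -30.5  -3.7 -38.6  70.3]
need cm [16.41 -0.33 -0.17] rows 3.2824863919375864
```

Call:
{"fn": "move_arm", "kwargs": {"commands": [[[3, -0.1, -0.1, 0], [3, -0.1, -0.1, 0], [3, -0.1, 0, 0], [2.5, 0, 0, 0], [2, 0, 0, 0], [1.5, 0, 0, 0], [1.4, 0, 0, 0], [0, 0, 0, 0]]]}}

```text
clock: 15.2
tool_pos: [0.6133, -0.1572, 0.1083]
orientation: [116.8, 61.2, 5.6]
force: [0.4, 0.4, -0.7]
opening: 0.07
```

```bash
python3 ap.py
```

```text
[-0.0507488 -0.0006     0.154294 ]
t 15.2 tcp [ 0.6133 -0.1572  0.1083] local [-0.0266 -0.002   0.1083] axes(stand frame) x,y,z: [[0.479, -0.049, -0.876], [0.732, -0.528, 0.43], [-0.484, -0.848, -0.217]] F [ 0.4  0.4 -0.7] open 0.07 q [  2.    8.8 -34.9  -5.6 -17.6  71.6]
need cm [-0.2   0.13 -0.  ] rows 0.047160175492732395
```

Call:
{"fn": "move_arm", "kwargs": {"commands": [[[-0.2, 0.1, 0, 0], [0, 0, 0, 0], [0, 0, 0, 0], [0, 0, 0, 0], [0, 0, 0, 0]]], "jaw": 3}}

```text
clock: 15.7
tool_pos: [0.6133, -0.1582, 0.1131]
orientation: [116.8, 61.0, 5.5]
force: [-2.9, -3.3, 3.5]
opening: 0.0445
```

Call:
{"fn": "move_arm", "kwargs": {"commands": [[[0.2, 0, 0, 0], [0.2, 0, 0, 0], [0, 0, 0, 0], [0, 0, 0, 0]]]}}

```text
clock: 16.1
tool_pos: [0.6155, -0.1579, 0.1093]
orientation: [116.9, 61.0, 5.5]
force: [-5.1, -2.1, 7.6]
opening: 0.0441
```

```bash
cat > f.py <<'E'
from h import *
o,p,M=state(); print('F tool axes',(M.T@o['force']).round(1),'mom tool',(M.T@o['moment']).round(2))
E
python3 f.py
```

```text
t 16.1 tcp [ 0.6155 -0.1579  0.1093] local [-0.0246 -0.0031  0.1093] axes(stand frame) x,y,z: [[0.482, -0.05, -0.875], [0.73, -0.53, 0.432], [-0.485, -0.847, -0.219]] F [-5.1 -2.1  7.6] open 0.0441 q [  2.    8.9 -34.7  -5.7 -17.5  71.7]
F tool axes [-9.2 -0.1  1.9] mom tool [-0.03 -1.44 -1.47]
```

Grasped, with an opening of 44.1 mm. I'll press further.

Call:
{"fn": "move_arm", "kwargs": {"commands": [[[0.15, 0, 0, 0], [0.15, 0, 0, 0], [0.1, 0, 0, 0], [0, 0, 0, 0]]]}}

```text
clock: 16.5
tool_pos: [0.6175, -0.158, 0.1069]
orientation: [116.8, 60.9, 5.5]
force: [-12.1, -1.9, 18.0]
opening: 0.0438
```

```bash
python3 f.py
```

```text
t 16.5 tcp [ 0.6175 -0.158   0.1069] local [-0.0227 -0.0035  0.1069] axes(stand frame) x,y,z: [[0.483, -0.05, -0.874], [0.729, -0.529, 0.434], [-0.485, -0.847, -0.219]] F [-12.1  -1.9  18. ] open 0.0438 q [  2.    9.3 -34.6  -5.8 -17.1  71.8]
F tool axes [-21.7  -1.4   1.6] mom tool [-0.01 -1.27 -2.04]
```

Call:
{"fn": "move_arm", "kwargs": {"commands": [[[-0.04, 0, 0, -0.1], [0, 0, 0, -0.1], [0, 0, 0, -0.1], [0, 0, 0, -0.1], [0, 0, 0, 0]]]}}

```text
clock: 17.0
tool_pos: [0.6178, -0.1577, 0.1073]
orientation: [93.7, 60.9, 5.5]
force: [-6.9, -0.4, 12.5]
opening: 0.0439
```

```bash
python3 f.py
```

```text
t 17.0 tcp [ 0.6178 -0.1577  0.1073] local [-0.0223 -0.0033  0.1073] axes(stand frame) x,y,z: [[0.484, -0.05, -0.874], [0.861, -0.154, 0.485], [-0.159, -0.987, -0.032]] F [-6.9 -0.4 12.5] open 0.0439 q [  2.    9.3 -34.6  -5.8 -17.1  94.9]
F tool axes [-14.3   0.   -0.3] mom tool [-0.   -0.07 -1.78]
```

Call:
{"fn": "move_arm", "kwargs": {"commands": [[[0.03, 0, 0, -0.1], [0, 0, 0, -0.1], [0, 0, 0, -0.1], [0, 0, 0, -0.1], [0, 0, 0, -0.1], [0, 0, 0, -0.1], [0, 0, 0, -0.1], [0, 0, 0, 0]]]}}

```text
clock: 17.8
tool_pos: [0.6176, -0.1573, 0.1071]
orientation: [53.7, 60.9, 5.5]
force: [-10.7, 1.9, 16.0]
opening: 0.0437
```

```bash
python3 f.py
```

```text
t 17.8 tcp [ 0.6176 -0.1573  0.1071] local [-0.0224 -0.003   0.1071] axes(stand frame) x,y,z: [[0.484, -0.05, -0.874], [0.761, 0.518, 0.392], [0.433, -0.854, 0.288]] F [-10.7   1.9  16. ] open 0.0437 q [  2.    9.3 -34.6  -5.8 -17.2 135. ]
F tool axes [-19.1   0.6  -3.2] mom tool [ 0.03  2.12 -1.  ]
```

Call:
{"fn": "move_arm", "kwargs": {"commands": [[[0, 0, 0, -0.1], [0, 0, 0, -0.1], [0, 0, 0, -0.08], [0, 0, 0, 0]]]}}

```text
clock: 18.2
tool_pos: [0.6174, -0.1571, 0.1068]
orientation: [37.7, 60.9, 5.6]
force: [-12.0, 3.5, 16.9]
opening: 0.0439
```

```bash
python3 f.py
```

```text
t 18.2 tcp [ 0.6174 -0.1571  0.1068] local [-0.0226 -0.0027  0.1068] axes(stand frame) x,y,z: [[0.483, -0.049, -0.874], [0.612, 0.733, 0.297], [0.626, -0.679, 0.384]] F [-12.    3.5  16.9] open 0.0439 q [  2.    9.3 -34.6  -5.8 -17.2 151. ]
F tool axes [-20.4   2.5  -4.4] mom tool [0.04 2.71 0.04]
```

Call:
{"fn": "move_arm", "kwargs": {"commands": [[[-0.3, 0, 0, 0], [-0.3, 0, 0, 0], [-0.3, 0, 0, 0], [-0.2, 0, 0, 0], [0, 0, 0, 0]]]}}

```text
clock: 18.7
tool_pos: [0.6119, -0.1577, 0.115]
orientation: [37.8, 61.0, 5.6]
force: [-1.2, 4.4, 1.4]
opening: 0.0437
```

```bash
python3 f.py
```

```text
t 18.7 tcp [ 0.6119 -0.1577  0.115 ] local [-0.0281 -0.0022  0.115 ] axes(stand frame) x,y,z: [[0.482, -0.049, -0.875], [0.614, 0.731, 0.297], [0.625, -0.681, 0.382]] F [-1.2  4.4  1.4] open 0.0437 q [  2.    8.1 -34.7  -5.5 -18.3 150.5]
F tool axes [-1.6  3.5 -2.8] mom tool [-0.03  1.86  0.09]
```

Call:
{"fn": "move_arm", "kwargs": {"commands": [[[-0.4, 0, 0, 0], [-0.5, 0, 0, 0], [-0.5, 0, 0, 0], [0, 0, 0, 0]]]}}

```text
clock: 19.1
tool_pos: [0.6049, -0.159, 0.128]
orientation: [37.8, 61.0, 5.5]
force: [-0.4, -0.9, 0.0]
opening: 0.0438
```

```bash
python3 f.py
```

```text
t 19.1 tcp [ 0.6049 -0.159   0.128 ] local [-0.0352 -0.0021  0.128 ] axes(stand frame) x,y,z: [[0.482, -0.05, -0.875], [0.615, 0.731, 0.297], [0.624, -0.681, 0.383]] F [-0.4 -0.9  0. ] open 0.0438 q [  1.9   6.5 -34.7  -5.1 -19.9 150.2]
F tool axes [-0.2 -0.9  0.2] mom tool [-0.07  1.2  -1.09]
```

The cap is free (axial force about 0, opening still 43.8 mm). I'll lift it along the axis, spin back so the jaw axis is horizontal, and plan the transfer.

Call:
{"fn": "move_arm", "kwargs": {"commands": [[[-1.5, 0, 0, 0], [-2.5, 0, 0, 0], [-3, 0, 0, 0], [-3, 0, 0, 0.13], [-1, 0, 0, 0.13], [0, 0, 0, 0.13], [0, 0, 0, 0.13], [0, 0, 0, 0.13]]]}}

```text
clock: 19.9
tool_pos: [0.5518, -0.164, 0.2237]
orientation: [75.4, 61.0, 5.5]
force: [-0.0, -0.2, -1.3]
opening: 0.0442
```

```bash
cat > pl.py <<'E'
from h import *
D=W2L([.585,.163,0]); print('dish local',D.round(4))
import sys
go([D[0]+.005,D[1],float(sys.argv[1])])
E
python3 pl.py .16; python3 sh.py
```

```text
dish local [0.0089 0.3175 0.    ]
t 19.9 tcp [ 0.5518 -0.164   0.2237] local [-0.0882  0.0035  0.2237] axes(stand frame) x,y,z: [[0.482, -0.05, -0.875], [0.868, 0.164, 0.469], [0.12, -0.985, 0.122]] F [-0.  -0.2 -1.3] open 0.0442 q [  1.4  -5.  -32.4  -3.6 -33.7 111.2]
need cm [  8.94  11.04 -30.48] rows 6.7259284494912475
t 19.9 tcp [ 0.5518 -0.164   0.2237] local [-0.0882  0.0035  0.2237] axes(stand frame) x,y,z: [[0.482, -0.05, -0.875], [0.868, 0.164, 0.469], [0.12, -0.985, 0.122]] F [-0.  -0.2 -1.3] open 0.0442 q [  1.4  -5.  -32.4  -3.6 -33.7 111.2]
834 angle pct [1.536 1.583 1.601 1.626 1.688] zmax 0.265 [0.031 0.038 0.041]
```

Call:
{"fn": "move_arm", "kwargs": {"commands": [[[0, 0, 0, -0.12], [0, 0, -3.5, 0], [0, 0, -4.5, 0], [0, 0, -4.5, 0], [1.5, 1, -4.5, 0], [2, 1.5, -4.5, 0], [2.5, 2, -4.5, 0], [2.5, 2.5, -4.5, 0]]]}}

```text
clock: 20.75
tool_pos: [0.5339, 0.1048, 0.1555]
orientation: [68.7, 62.6, 6.2]
force: [1.1, 0.3, -1.0]
opening: 0.0438
```

```bash
python3 pl.py .04
```

```text
dish local [0.0089 0.3175 0.    ]
t 20.75 tcp [0.5339 0.1048 0.1555] local [-0.0526  0.2705  0.1555] axes(stand frame) x,y,z: [[0.459, -0.042, -0.888], [0.857, 0.286, 0.429], [0.236, -0.957, 0.167]] F [ 1.1  0.3 -1. ] open 0.0438 q [ 35.1  -5.2 -58.2  46.4 -17.9  40.2]
need cm [13.11  2.09 -4.86] rows 2.8274779349276504
```

I spun the wrong way and q3 touched its limit. I'll move outward and correct the spin.

Call:
{"fn": "move_arm", "kwargs": {"commands": [[[0, 2, -1, 0], [0, 2, -1, 0], [0, 1, -1, 0.1], [0, 0, 0, 0.1], [0, 0, 0, 0.05], [0, 0, 0, 0]]]}}

```text
clock: 21.35
tool_pos: [0.5602, 0.1512, 0.1708]
orientation: [82.9, 62.7, 5.9]
force: [1.0, -0.6, -0.0]
opening: 0.0441
```

```bash
python3 pl.py .04
```

```text
dish local [0.0089 0.3175 0.    ]
t 21.35 tcp [0.5602 0.1512 0.1708] local [-0.0177  0.3108  0.1708] axes(stand frame) x,y,z: [[0.456, -0.044, -0.889], [0.89, 0.039, 0.455], [0.015, -0.998, 0.057]] F [ 1.  -0.6 -0. ] open 0.0441 q [ 39.9  -2.1 -52.4  42.9 -22.1  25.5]
need cm [13.04 -3.11 -1.36] rows 2.6942429161999084
```

Call:
{"fn": "move_arm", "kwargs": {"commands": [[[2.2, 0, -0.3, 0], [2.2, -0.3, -0.3, 0], [2.2, -0.6, -0.3, 0], [2.2, -0.7, -0.2, 0], [2.2, -0.7, -0.2, 0], [2, -0.8, -0.1, 0], [0, 0, 0, 0]]]}}

```text
clock: 22.05
tool_pos: [0.5974, 0.1666, 0.0853]
orientation: [80.7, 64.8, 3.7]
force: [-0.3, 0.1, -1.3]
opening: 0.044
```

```bash
python3 pl.py .004; python3 - <<'E'
from h import *
im,d,W=pts('scene');im2,d2,q,p,M=wristpts()
L=(W-C0)@RS;D=W2L([.585,.163,0])
m=(np.hypot(L[...,0]-D[0],L[...,1]-D[1])<.075)&(L[...,2]>-.01)&(L[...,2]<.12)
a=cv2.resize(im[210:300,280:380],(444,400),interpolation=3);b=cv2.resize(im2[60:360,120:440],(427,400));save(np.hstack([a,b])[:,:800],'place.png')
E
```

```text
dish local [0.0089 0.3175 0.    ]
t 22.05 tcp [0.5974 0.1666 0.0853] local [0.0218 0.3186 0.0853] axes(stand frame) x,y,z: [[0.423, -0.057, -0.905], [0.906, 0.041, 0.421], [0.013, -0.998, 0.069]] F [-0.3  0.1 -1.3] open 0.044 q [ 17.7   8.7 -57.3  95.5  -5.9  -8.9]
need cm [ 7.03 -4.14 -0.46] rows 1.6335317072430047
```

View pics/place.png

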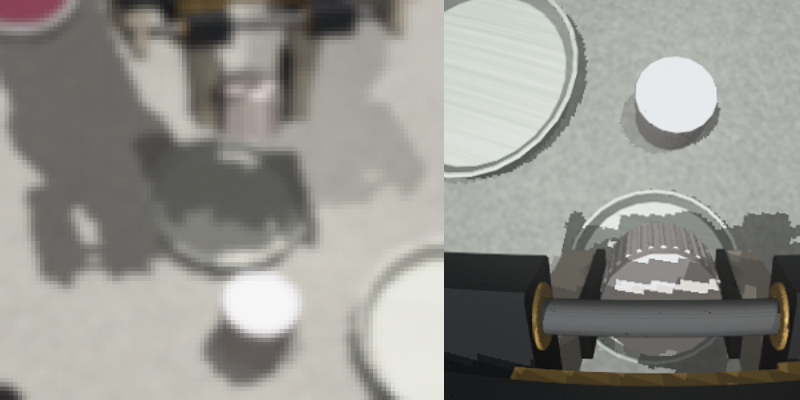

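The picture shows the cap held above the dish at (250,105) in the left half. The arm is stuck at wrist limits at this tilt. I'll go up to a place near the robot and untilt at the inner reach limit, the mirror of the first trick.

Call:
{"fn": "move_arm", "kwargs": {"commands": [[[-3, 0, 0, 0], [-3, 0, 0, 0], [-3, 0.5, 0, 0], [-3, 0.5, 2, 0], [-2, 1, 3, 0], [0, 1, 4, 0], [0, 0, 4, 0], [0, 0, 4, 0]]]}}

```text
clock: 22.95
tool_pos: [0.6351, 0.0032, 0.2129]
orientation: [79.4, 62.2, 2.2]
force: [1.0, -0.4, -0.4]
opening: 0.0436
```

```bash
python3 f.py
```

```text
t 22.95 tcp [0.6351 0.0032 0.2129] local [0.0265 0.151  0.2129] axes(stand frame) x,y,z: [[0.46, -0.074, -0.885], [0.888, 0.042, 0.458], [0.003, -0.996, 0.086]] F [ 1.  -0.4 -0.4] open 0.0436 q [ 23.    0.4 -37.9  21.3 -27.   62.9]
F tool axes [0.8 0.6 0.5] mom tool [-0.    0.2  -1.49]
```

Call:
{"fn": "move_arm", "kwargs": {"commands": [[[-2.2, -4.2, 0, 0], [-2.2, -4.2, 0, 0], [-2.2, -4.2, 1, 0], [-2.2, -4.2, 2, 0], [-2.2, -4.2, 2, 0], [-2.2, -4.2, 2, 0], [-2.2, -4.2, 2, 0]]]}}

```text
clock: 23.65
tool_pos: [0.33, -0.1462, 0.221]
orientation: [79.4, 62.2, 2.2]
force: [0.9, -2.5, 0.2]
opening: 0.0438
```

```bash
python3 f.py
```

```text
t 23.65 tcp [ 0.33   -0.1462  0.221 ] local [-0.3021  0.0648  0.221 ] axes(stand frame) x,y,z: [[0.46, -0.074, -0.885], [0.888, 0.044, 0.458], [0.005, -0.996, 0.086]] F [ 0.9 -2.5  0.2] open 0.0438 q [ 17.2 -36.9 -53.8   9.5 -46.5  80.7]
F tool axes [0.2 0.4 2.6] mom tool [-0.03 -0.13 -1.47]
```

Call:
{"fn": "move_arm", "kwargs": {"commands": [[[-2, -4, 0.5, 0], [-2, -4, 0.5, 0], [-2, -4, 0.5, 0], [-2, -4, 0.5, 0]]]}}

```text
clock: 24.05
tool_pos: [0.1587, -0.2019, 0.2201]
orientation: [79.4, 62.2, 2.1]
force: [-0.4, 0.0, 2.0]
opening: 0.0439
```

```bash
python3 f.py
```

```text
t 24.05 tcp [ 0.1587 -0.2019  0.2201] local [-0.4811  0.044   0.2201] axes(stand frame) x,y,z: [[0.46, -0.076, -0.885], [0.888, 0.041, 0.458], [0.001, -0.996, 0.086]] F [-0.4  0.   2. ] open 0.0439 q [ 17.8 -64.  -53.1   7.6 -74.1  84.5]
F tool axes [-1.9  0.6  0. ] mom tool [-0.04  0.17 -1.35]
```

Call:
{"fn": "move_arm", "kwargs": {"commands": [[[2.5, -4, 0, 0], [2.5, -4, 0, 0], [2.5, -4, 0, 0]]]}}

```text
clock: 24.35
tool_pos: [0.0758, -0.2268, 0.1331]
orientation: [81.5, 63.1, 4.5]
force: [-24.3, -28.3, -20.4]
opening: 0.0437
```

```bash
python3 f.py
```

```text
t 24.35 tcp [ 0.0758 -0.2268  0.1331] local [-0.5672  0.036   0.1331] axes(stand frame) x,y,z: [[0.449, -0.055, -0.892], [0.893, 0.041, 0.448], [0.012, -0.998, 0.067]] F [-24.3 -28.3 -20.4] open 0.0437 q [ 20.  -82.1 -58.2   7.  -87.8  84.3]
F tool axes [  6.2 -36.4  21.1] mom tool [ 0.06 -3.33 -7.13]
```

Call:
{"fn": "move_arm", "kwargs": {"commands": [[[-0.5, 0.5, 0, 0], [0, 0, 0, 0]]]}}

```text
clock: 24.55
tool_pos: [0.08, -0.2253, 0.1421]
orientation: [81.7, 62.7, 4.5]
force: [0.4, 0.9, 0.1]
opening: 0.0438
```

```bash
python3 f.py
```

```text
t 24.55 tcp [ 0.08   -0.2253  0.1421] local [-0.5629  0.0367  0.1421] axes(stand frame) x,y,z: [[0.456, -0.055, -0.888], [0.89, 0.039, 0.454], [0.01, -0.998, 0.067]] F [0.4 0.9 0.1] open 0.0438 q [ 19.9 -81.2 -57.6   7.  -87.1  84.3]
F tool axes [ 0.1  0.6 -0.8] mom tool [ 0.01  0.14 -1.53]
```

Call:
{"fn": "move_arm", "kwargs": {"commands": [[[0, -1.5, 0, 0], [0, -2, 0, 0], [0, -2, 0, 0], [0, -2, 0, 0], [0, -2, 0, 0], [0, -2, 0, 0], [0, 0, 0, 0]]]}}

```text
clock: 25.25
tool_pos: [0.0054, -0.2036, 0.112]
orientation: [76.6, 64.9, -1.3]
force: [0.9, -0.6, -0.1]
opening: 0.0438
```

```bash
python3 f.py
```

```text
t 25.25 tcp [ 0.0054 -0.2036  0.112 ] local [-0.6317  0.0727  0.112 ] axes(stand frame) x,y,z: [[0.414, -0.093, -0.905], [0.91, 0.031, 0.413], [-0.01, -0.995, 0.098]] F [ 0.9 -0.6 -0.1] open 0.0438 q [  2.7 -82.  -58.2   1.7 -88.7  99.7]
F tool axes [0.5 0.7 0.8] mom tool [-0.01  0.24 -1.37]
```

Call:
{"fn": "move_arm", "kwargs": {"commands": [[[-2, 2, 0, 0], [-2.7, 3.5, 0, 0], [-2.7, 3.5, 0, 0], [1, 4.2, 0, 0], [1.9, 4.2, 0, 0], [1.9, 4.2, 0, 0], [1.9, 4.2, 0, 0], [1.9, 4.2, 0, 0]]]}}

```text
clock: 26.05
tool_pos: [0.2088, -0.1798, 0.2221]
orientation: [80.2, 64.7, 2.6]
force: [0.4, -1.9, -0.0]
opening: 0.0437
```

Call:
{"fn": "move_arm", "kwargs": {"commands": [[[1.9, 4.2, 0, 0], [2, 2, 0, 0], [2, -1, 0, 0], [2, -1, 0, 0], [2, -1, 0, 0], [2, -1, 0, 0]]]}}

```text
clock: 26.65
tool_pos: [0.2812, -0.1784, 0.1276]
orientation: [81.3, 64.6, 4.3]
force: [0.4, 0.9, -0.5]
opening: 0.0441
```

```bash
python3 f.py
```

```text
t 26.65 tcp [ 0.2812 -0.1784  0.1276] local [-0.3564  0.0429  0.1276] axes(stand frame) x,y,z: [[0.426, -0.053, -0.903], [0.905, 0.04, 0.424], [0.013, -0.998, 0.065]] F [ 0.4  0.9 -0.5] open 0.0441 q [ 1.00e-01 -2.88e+01 -5.82e+01 -3.10e+00 -3.53e+01  1.05e+02]
F tool axes [ 0.6  0.4 -0.8] mom tool [-0.07  0.22 -1.4 ]
```

Call:
{"fn": "move_arm", "kwargs": {"commands": [[[1.2, -1.2, 0, 0], [1.2, -1.2, 0, 0], [1.2, -1.2, 0, 0], [1.2, -1.2, 0, 0], [0, 0, 0, 0]]]}}

```text
clock: 27.15
tool_pos: [0.2568, -0.1925, 0.063]
orientation: [82.6, 65.1, 5.4]
force: [0.8, -0.2, 0.2]
opening: 0.0438
```

```bash
python3 f.py
```

```text
t 27.15 tcp [ 0.2568 -0.1925  0.063 ] local [-0.3831  0.0339  0.063 ] axes(stand frame) x,y,z: [[0.419, -0.044, -0.907], [0.908, 0.034, 0.418], [0.012, -0.998, 0.054]] F [ 0.8 -0.2  0.2] open 0.0438 q [-13.  -17.4 -58.2 -17.4 -26.4 129.9]
F tool axes [0.1 0.8 0.4] mom tool [-0.03  0.1  -1.38]
```

The cap is still held, but inner-limit pushing doesn't untilt well. The better way is to push straight down over the dish. There the forearm folds steep and the q5 limit forces the tool to untilt, which it had started to do before. I'm returning there.

Call:
{"fn": "move_arm", "kwargs": {"commands": [[[-3.4, 1.6, 0, 0], [-3.4, 1.6, 0, 0], [-3.4, 1.6, 0, 0], [1.4, 3.4, -2.4, 0], [1.4, 3.4, -2.4, 0], [1.4, 3.4, -2.4, 0], [1.4, 3.4, -2.4, 0], [1.4, 3.4, -2.4, 0]]]}}

```text
clock: 27.95
tool_pos: [0.3833, -0.0625, 0.181]
orientation: [83.3, 65.4, 6.3]
force: [0.6, -2.0, 0.2]
opening: 0.044
```

Call:
{"fn": "move_arm", "kwargs": {"commands": [[[1.4, 3.4, -2.4, 0], [1.4, 3.4, -2.4, 0], [1.4, 3.4, -2.4, 0], [1.4, 3.4, -2.4, 0], [1.4, 3.4, -2.4, 0], [1.4, 3.4, -2.4, 0], [0, 0, 0, 0]]]}}

```text
clock: 28.65
tool_pos: [0.5699, 0.1272, 0.1787]
orientation: [83.1, 65.7, 6.1]
force: [0.0, -0.3, -0.6]
opening: 0.0439
```

```bash
python3 pl.py .06
```

```text
dish local [0.0089 0.3175 0.    ]
t 28.65 tcp [0.5699 0.1272 0.1787] local [-0.0129  0.2854  0.1787] axes(stand frame) x,y,z: [[0.41, -0.038, -0.911], [0.912, 0.037, 0.409], [0.018, -0.999, 0.05]] F [ 0.  -0.3 -0.6] open 0.0439 q [ 38.8  -1.1 -45.1  28.2 -28.1  41.3]
need cm [11.8  -2.29 -3.75] rows 2.5177765705713844
```

Call:
{"fn": "move_arm", "kwargs": {"commands": [[[1.8, 0.3, -0.8, 0], [1.8, -0.3, -0.8, 0], [1.8, -0.5, -0.8, 0], [1.8, -0.6, -0.7, 0], [1.8, -0.6, -0.6, 0], [1.8, -0.7, 0, 0], [1.8, -0.8, 0, 0], [1.8, -0.8, 0, 0]]]}}

```text
clock: 29.45
tool_pos: [0.5965, 0.1532, 0.0748]
orientation: [82.0, 66.0, 4.1]
force: [0.6, -0.9, -0.3]
opening: 0.0439
```

```bash
python3 pl.py .03
```

```text
dish local [0.0089 0.3175 0.    ]
t 29.45 tcp [0.5965 0.1532 0.0748] local [0.0182 0.3056 0.0748] axes(stand frame) x,y,z: [[0.403, -0.052, -0.914], [0.915, 0.023, 0.403], [0.0, -0.998, 0.057]] F [ 0.6 -0.9 -0.3] open 0.0439 q [ 15.8   9.4 -57.5  95.5  -4.8  -8.2]
need cm [ 3.85 -2.17 -1.44] rows 0.9301478425779411
```

Call:
{"fn": "move_arm", "kwargs": {"commands": [[[1.8, -0.8, -0.3, 0], [1.8, -0.8, -0.3, 0], [1.8, -0.8, -0.3, 0], [1.8, -0.8, -0.3, 0]]]}}

```text
clock: 29.85
tool_pos: [0.5972, 0.1669, 0.0292]
orientation: [78.3, 69.6, 0.8]
force: [0.7, 0.0, -0.5]
opening: 0.0441
```

```bash
python3 pl.py .03
```

```text
dish local [0.0089 0.3175 0.    ]
t 29.85 tcp [0.5972 0.1669 0.0292] local [0.0217 0.3189 0.0292] axes(stand frame) x,y,z: [[0.343, -0.064, -0.937], [0.939, 0.031, 0.342], [0.007, -0.997, 0.071]] F [ 0.7  0.  -0.5] open 0.0441 q [ 17.7  14.8 -56.1  95.5  -5.8  -9.7]
need cm [-0.33 -0.7   0.14] rows 0.15786534918196365
```

It's untilting while descending (20°, z 0.029). I'll continue gently.

Call:
{"fn": "move_arm", "kwargs": {"commands": [[[0.8, -0.6, 0, 0], [0.8, -0.6, 0, 0], [0.6, -0.4, 0, 0], [0, 0, 0, 0]]]}}

```text
clock: 30.25
tool_pos: [0.5919, 0.1639, 0.0155]
orientation: [77.0, 70.8, -0.7]
force: [-0.4, -0.1, -1.2]
opening: 0.0442
```

```bash
python3 pl.py 0; python3 f.py|tail -1
```

```text
dish local [0.0089 0.3175 0.    ]
t 30.25 tcp [0.5919 0.1639 0.0155] local [0.0159 0.317  0.0155] axes(stand frame) x,y,z: [[0.322, -0.069, -0.944], [0.947, 0.027, 0.321], [0.004, -0.997, 0.074]] F [-0.4 -0.1 -1.2] open 0.0442 q [ 17.6  16.  -56.3  95.5  -6.   -9.9]
need cm [ 1.39 -0.68 -0.16] rows 0.3120228679504983
F tool axes [ 1.  -0.8 -0.1] mom tool [ 0.02  0.17 -1.1 ]
```

Call:
{"fn": "move_arm", "kwargs": {"commands": [[[0.6, -0.3, 0, 0], [0.6, -0.3, 0, 0], [0.6, -0.3, 0, 0], [0.4, -0.1, 0, 0], [0, 0, 0, 0]]]}}

```text
clock: 30.75
tool_pos: [0.5921, 0.1636, 0.0022]
orientation: [75.7, 71.8, -2.0]
force: [0.2, -0.2, 0.7]
opening: 0.0437
```

```bash
python3 pl.py 0; python3 f.py|tail -1
```

```text
dish local [0.0089 0.3175 0.    ]
t 30.75 tcp [0.5921 0.1636 0.0022] local [0.016  0.3167 0.0022] axes(stand frame) x,y,z: [[0.303, -0.073, -0.95], [0.953, 0.025, 0.302], [0.002, -0.997, 0.077]] F [ 0.2 -0.2  0.7] open 0.0437 q [ 17.7  17.5 -55.9  95.5  -6.1 -10. ]
need cm [ 0.14 -0.26 -0.1 ] rows 0.06206030198552927
F tool axes [-0.6  0.3  0.3] mom tool [ 0.    0.23 -1.03]
```

Call:
{"fn": "move_arm", "kwargs": {"commands": [[[0.3, -0.3, 0, 0], [0.3, -0.1, 0, 0], [0.2, -0.1, 0, 0], [0, 0, 0, 0]]]}}

```text
clock: 31.15
tool_pos: [0.5908, 0.1633, -0.0025]
orientation: [75.2, 72.2, -2.6]
force: [0.6, 0.1, -0.7]
opening: 0.0439
```

```bash
python3 pl.py 0; python3 f.py|tail -1;python3 - <<'E'
from h import *
im,d=snapshot('wrist'); save(cv2.resize(im[150:360,150:420],(771,600),interpolation=3),'place2.png')
E
```

```text
dish local [0.0089 0.3175 0.    ]
t 31.15 tcp [ 0.5908  0.1633 -0.0025] local [ 0.0146  0.3166 -0.0025] axes(stand frame) x,y,z: [[0.296, -0.074, -0.952], [0.955, 0.025, 0.295], [0.002, -0.997, 0.078]] F [ 0.6  0.1 -0.7] open 0.0439 q [ 17.7  17.9 -55.9  95.5  -6.1 -10.1]
need cm [-0.26  0.01 -0.07] rows 0.05469430535373844
F tool axes [ 0.8  0.3 -0.1] mom tool [ 0.    0.17 -1.02]
```

View pics/place2.png

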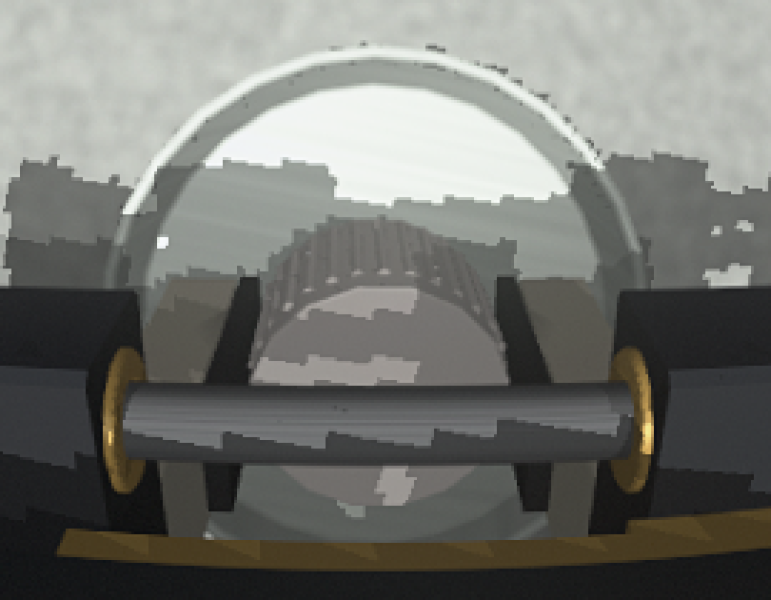

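The wrist crop shows the cap at (380,390), centred inside the dish rim between the fingers. I'll lower the last few mm to contact.

Call:
{"fn": "move_arm", "kwargs": {"commands": [[[0.2, -0.1, 0, 0], [0.2, -0.1, 0, 0], [0.2, -0.1, 0, 0], [0, 0, 0, 0]]]}}

```text
clock: 31.6
tool_pos: [0.5917, 0.1632, -0.0048]
orientation: [74.9, 72.4, -3.0]
force: [-1.5, -0.4, 8.2]
opening: 0.0437
```

```bash
python3 f.py
```

```text
t 31.6 tcp [ 0.5917  0.1632 -0.0048] local [ 0.0155  0.3164 -0.0048] axes(stand frame) x,y,z: [[0.294, -0.075, -0.953], [0.956, 0.024, 0.293], [0.001, -0.997, 0.079]] F [-1.5 -0.4  8.2] open 0.0437 q [ 17.7  18.3 -55.8  95.5  -6.2 -10.2]
F tool axes [-8.3  0.9  0.8] mom tool [-0.1  -0.2  -0.85]
```

Contact at the predicted height (8 N). I'll open a little so the cap tips flat.

Call:
{"fn": "move_arm", "kwargs": {"commands": [[[0, 0, 0, 0], [0, 0, 0, 0], [0, 0, 0, 0], [0, 0, 0, 0], [0, 0, 0, 0]]], "jaw": 5.4}}

```text
clock: 32.1
tool_pos: [0.5903, 0.1631, -0.0062]
orientation: [74.8, 72.5, -3.0]
force: [0.4, -0.2, 1.0]
opening: 0.0544
```

```bash
python3 f.py; python3 - <<'E'
from h import *
im,d,q,p,M=wristpts(); save(cv2.resize(im[150:360,150:420],(771,600),interpolation=3),'place3.png')
W=q@M.T+p; m=(np.hypot(W[...,0]-.585,W[...,1]-.163)<.04)&(W[...,2]>.028)&(W[...,2]<.05); P=W[m];print(len(P),P.mean(0),np.percentile(P[:,2],[5,50,95]))
A=np.c_[P[:,:2],np.ones(len(P))];print('slopes',np.linalg.lstsq(A,P[:,2],rcond=None)[0])
E
```

```text
t 32.1 tcp [ 0.5903  0.1631 -0.0062] local [ 0.0141  0.3166 -0.0062] axes(stand frame) x,y,z: [[0.291, -0.075, -0.954], [0.957, 0.024, 0.29], [0.002, -0.997, 0.079]] F [ 0.4 -0.2  1. ] open 0.0544 q [ 17.7  18.3 -55.8  95.5  -6.2 -10.2]
F tool axes [-0.8  0.6  0.3] mom tool [ 0.08  0.23 -1.  ]
6060 [0.5881432  0.1637603  0.03719001] [0.03185422 0.03680944 0.0450008 ]
slopes [-0.08519206 -0.03538792  0.09309028]
```

View pics/place3.png

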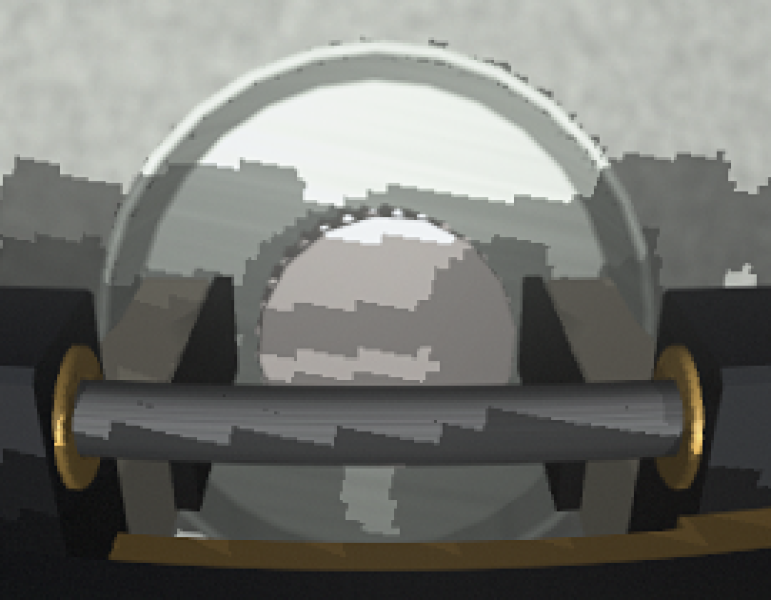

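The cap has tipped flat: its top is at z ≈ 0.037 (expected 0.036), with clearance on both sides. I'll retreat upward.

Call:
{"fn": "move_arm", "kwargs": {"commands": [[[-1, 0, 0, 0], [-1, 0, 0, 0], [-1.5, 0, 0, 0], [-2, 0, 0, 0], [-2.5, 0, 0, 0], [-3, 0, 0, 0], [-3, 0, 0, 0], [-3, 0, 0, 0]]]}}

```text
clock: 32.95
tool_pos: [0.5448, 0.1656, 0.151]
orientation: [74.5, 72.2, -3.4]
force: [1.1, 0.2, 0.9]
opening: 0.0543
```

Call:
{"fn": "move_arm", "kwargs": {"commands": [[[-3, 0, 0, 0], [-2, -2, -2, 0], [0, -3, -3, 0], [0, -3, -3, 0], [0, -3, -3, 0], [0, -3, -3, 0], [0, -3, -3, 0], [0, 0, 0, 0]]]}}

```text
clock: 33.75
tool_pos: [0.3358, 0.2983, 0.1326]
orientation: [74.3, 72.1, -3.2]
force: [0.8, -0.4, 0.4]
opening: 0.0542
```

```bash
python3 sh.py; python3 - <<'E'
from h import *
for n in('top','scene'):
    im,d,W=pts(n); save(cv2.resize(im,(800,600),interpolation=3),n+'_end.png')
    m=(np.hypot(W[...,0]-.585,W[...,1]-.163)<.042)&(W[...,2]>.03)&(W[...,2]<.06); P=W[m]
    print(n,len(P),P.mean(0) if len(P) else '')
    if len(P)>20: print(np.linalg.lstsq(np.c_[P[:,:2],np.ones(len(P))],P[:,2],rcond=None)[0].round(3),np.percentile(P[:,2],[5,50,95]).round(4))
E
```

```text
t 33.75 tcp [0.3358 0.2983 0.1326] local [-0.2086  0.4994  0.1326] axes(stand frame) x,y,z: [[0.297, -0.078, -0.952], [0.955, 0.03, 0.296], [0.006, -0.997, 0.083]] F [ 0.8 -0.4  0.4] open 0.0542 q [ 82.7  -4.3 -51.8  26.  -44.3   0.7]
800 angle pct [1.559 1.584 1.601 1.624 1.691] zmax 0.262 [0.034 0.038 0.041]
top 192 [0.58467339 0.16334762 0.03615336]
[-0.013  0.017  0.041] [0.0326 0.0361 0.0402]
scene 138 [0.58677654 0.16248311 0.03499216]
[-0.007  0.016  0.037] [0.0316 0.0349 0.0387]
```

View pics/scene_end.png

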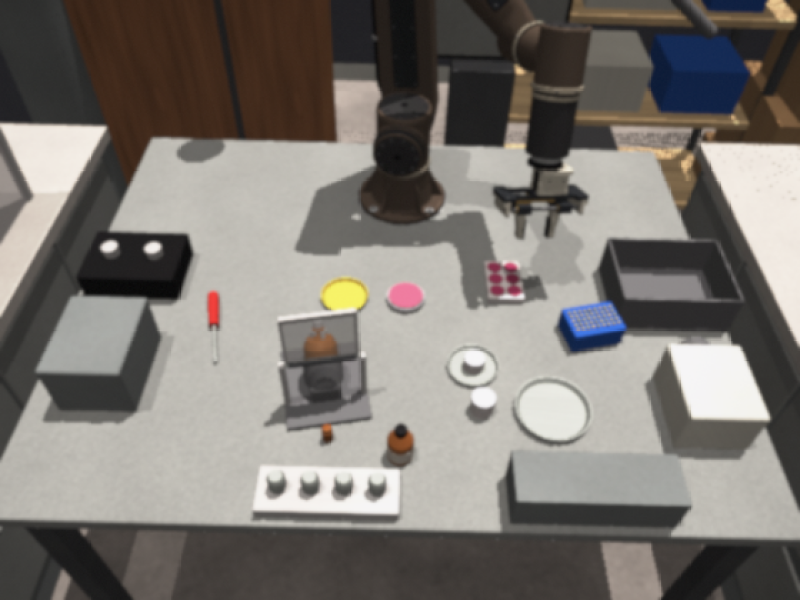

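The end picture shows the cap flat in the small dish at (473,362), the shield up over the bottle, every bystander in place and the hand clear.

```bash
python3 -c "
from plant import *
print(close_job())"
```

```text
the job is handed in; nothing more can be done
None
```

The job is done and handed in at about 34 s. The shield is upright, the cap is off the bottle and lies closed side up in the small steel dish, and the hand touches nothing.

**What I did:**
- I pushed the shield upright with the side of the closed fingers.
- The move commands can't tilt the hand, so I tilted it by pushing against the arm's reach limit.
- I gripped the cap along the bottle's axis and pressed with about 14–22 N, slightly over the 13–20 N advised but far below the 60 N limit. Then I turned it about 79° anticlockwise and lifted it off.
- I lowered the cap to the dish floor and released it there, and it settled flat.

**Last checks:**
- **Shield:** about 1.60 rad from the scene camera; that reading is biased a little high by the visible face.
- **Cap:** centre within about 2 mm of the dish centre, top at 35–36 mm (36 expected), and tilt about 1°.
- **Other things:** all bystanders look unmoved in the final picture; I did not measure them.

**What went wrong or disagreed on the way:**
- The first shield push slid over the lip, because the real finger ends sit about 21 mm short of the reported TCP. Two cameras showed this, and I allowed for it afterwards.
- I spun the hand the wrong way once while moving the cap, and had to correct it.
- The first descent over the dish stalled at the wrist limits, and untilting the hand close to the robot barely worked. Pushing straight down over the dish untilted it to 17°.
- During that, joint 2 once read -82.1° against its -82.01° limit. The force reading spiked to 42 N as the arm stopped hard, and it dropped to zero once I backed off about 1 cm, so I took it to be inertia, not contact.

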